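# Move a hanging parts bin to the other rail and slide it under the keeper

### The arm

A 6-joint arm with a two-finger parallel gripper is mounted at the origin on the work surface. World frame = base frame: x ahead of the robot, y to its left, z up, the work surface at z = 0. Lengths are in m, angles in rad, forces in N, time in s.
With the tool pointing down it reaches from about 0.35 to 0.775 m from the base axis. Payload 7.3 kg.
Tool frame: the origin (TCP) lies at the centre of the arm's flange, where the gripper is bolted on; the fingertips stand 178 mm ahead of it and the grasp point (between the pads) lies 159 mm ahead of it; x points along the fingers, y is the direction in which the jaws open and shut, and the axes are right-handed (so a half turn about x gives the same grasp; the last joint's range is limited). The gripper opens to 92 mm and grips with 3 to 60 N. Pads are 19 mm wide; open, the fingers measure 130 mm over their backs; the gripper's body (75 mm by 190 mm) begins 47 mm behind the grasp point.
Start: joints at [-1.287, 0.342, 1.524, -0, 1.275, -0.146], TCP at [0.219, -0.477, 0.405] pointing down, gripper open.
Joint ranges: [-2.53, 2.53], [-0.77, 2.02], [0.04, 2.7], [-1, 4.14], [0.28, 2.66], [-3.11, 3.11]. Speed limits (rad/s): [2.57, 2.57, 3.14, 3.14, 3.14, 3.14].

### API

Orientations are given as [roll, pitch, yaw] about the fixed x, y, z axes, in that order (R = Rz(yaw) Ry(pitch) Rx(roll)).
In Python, from cell import readout, cams, workorder gives the robot as it stands.
- The arm moves only by the shell command python3 -m inch 'ROWS' [FORCE]. ROWS is text: rows parted by semicolons, each of 5 numbers parted by spaces: the shift along the world's x, y, z in mm, then the turn about the world's z in rad, then the opening, from 0 (shut) to 1 (fully open). A call has 1 to 8 rows; each row shifts and turns the commanded pose from where the row before left it; what a row does not reach is not made up. A row lasts 1/12 s, in which the tool goes at most 41.7 mm and 7.16 degrees, less where a joint would pass 70% of its speed; a pose out of reach is approached as far as the arm can. A call is refused whole if a number of a shift passes 41.7 or a number of a turn 0.125, either way. A call with a gripper value outside its range is refused whole. The fingers move at their own pace and stop on an object; FORCE is the grip in N (left out, the last holds). Time passes only in rows, so rows that do not move let the fingers close. It gives the time, the measured TCP pose, the force and the opening at its end, in the units of the state.
- readout.observe(): the state, without advancing time (a new reading comes with each control period).
- cams.read_camera(name): name is "scene" or "top" or "wrist"; returns a dict with "color" (480x640x3 uint8, red, green, blue), "fx", "fy", "cx", "cy" (pixels), "world_to_cam" (4x4, takes a point from world to camera coordinates); the wrist camera has in their place "T_tool_cam" (4x4, takes a point from camera to tool coordinates, whose origin is the TCP and whose axes are the tool frame's). Camera axes: x right, y down, z forward; pixel columns grow to the right and rows downward; lengths in m; the calibration is good to about 2 mm. A picture is of the moment at which its call begins: read the wrist's pose just before it. There is no depth.
- workorder.hand_in(): hands the job in, once; it reports no verdict.
The state is a dict: "time": time; "qpos": joint angles; "qvel": joint speeds; "joint_efforts": joint torques, N m; "tool_pos": TCP position; "tool_rot": TCP orientation; "contact_force": force on the tool from outside, world axes, zero at the start; "torque": the same for the moment, N m; "opening": finger opening in m.
Only numpy, scipy, OpenCV 4.12 (cv2) and the standard library are available. Lean on these libraries where they do the work, as an engineer would, in place of code of your own. Each camera call takes 0.05 s, during which the arm holds its last target.

### The job

Unhook the narrow parts bin, with the metal spacers in it, from the rail it shares with the wide bin, carry it level and without setting it down to the other rail, and hook it over that rail's strip on the free length beside the keeper clip. With its weight resting gently on the strip and the bin still in hand, slide it along under the keeper's cap until it is right up against the keeper, then let go. Don't bang, force or drop it, keep the spacers in it and leave everything else where it is.

Things in the scene. Friction and masses are not known exactly. Their poses are not given: they have to be found in the camera images.
- bin: The narrow parts bin to move: yellow plastic, 100 long (x) x 60 wide (y) x 50 mm high, open top, 3 mm walls, low front (24 mm) at -x; side walls full height from x = -25 to +50 mm. Origin: centre of its underside, z up; +x points to its back, where its hook is. Hanging, it may nod front-down by up to 4 degrees. 0.20 to 0.27 kg with the spacers.
- bin_grip (a point): Middle of the narrow bin, 24 mm above its underside, axes as the bin's: the bin can be taken here from above, pads on its two outer side walls (60 mm apart along y), fingertips at least 10 mm above its underside.
- bin_hook (a point): The hook on the narrow bin's back, 50 mm wide, open downwards: this point is on its roof's underside, 46 mm above the bin's underside, 52 mm behind its centre. The roof is 4 mm thick, flush with the rim. A tongue comes down behind to 11 mm below the roof's underside; the slot between bin back (x = 50 mm) and tongue is 6 mm wide at the roof, 9 mm at its mouth.
- rail_a: The rail the bins hang on first, bolted down: base, two 12.7 mm posts (y = -150 and +150 mm, 180 mm tall) and a level aluminium strip along y, 330 long, 4 thick, 44 tall, top edge 150 mm above the bench. Origin on the bench below the middle of the strip's front face (x = 0); +x points to the posts, 30 mm behind that face. Bins hang in front, axes parallel to the rail's.
- rail_b: The rail to move to, alike, but strip 260 mm long, posts at y = -115 and +115 mm, 184 mm tall. Its strip is hand-clamped to the posts: its top edge is anywhere from 134 to 156 mm above the bench, level and firm, not measured; find it by touch. Origin and axes as on the first rail. Pressing the bin on strip or keeper over 18 N is too much: feel slowly, with 3 to 6 N.
- rail_b_open (a point): Point on the bench straight below where the bin's origin is when the bin hangs on the free length of the second rail's strip, 57 mm short of home (rail frame x = -51, y = +15 mm). A bin hooked on here, or up to 20 mm either way along y, clears the cap. Hanging, its origin is 46 mm below the strip's top edge, so bring it on from the front, hook above the edge, and lower it.
- rail_b_home (a point): Point on the bench straight below the bin's origin when home (rail frame x = -51, y = +72 mm). A black keeper clip sits on the strip's +y end: stop face at y = +102 mm, met by the bin's side, and a cap from y = +79 mm to the stop, x = -9 to +17 mm, its underside 7 mm above the strip's top edge, so the seated hook's roof slides under it with 3 mm to spare.
- wide_bin: The wide hanging bin, a bystander: like the other but 96 mm wide, loaded, on the same rail 110 to 185 mm to the -y side of the narrow one (centre to centre). Origin: centre of its underside.
- spacer0: Round stainless spacer, 22 mm diameter, 16 mm high, standing loose in the narrow bin. Origin: centre of its underside.
- spacer1: Round stainless spacer, 22 mm diameter, 16 mm high, standing loose in the narrow bin. Origin: centre of its underside.
- spacer2: Round stainless spacer, 22 mm diameter, 16 mm high, standing loose in the narrow bin. Origin: centre of its underside.
- lens_mount: Bystander: a lens in a black ring on a short post, 117 mm high, foot 32 mm across, standing beyond the rails. Origin: centre of the foot's underside.
- driver: Bystander: a driver with a red handle, 170 mm long, lying on the bench in front of the rails. Origin: under its middle.
- sensor_head: Bystander: a flat black sensor head, a disc 64 mm across and 16 mm high, lying on the bench. Origin: centre of its underside.

How it is judged:
On the way, in this order (a step that is already met when the one before it is completed fails the run):
1. the narrow bin is held clear above the first rail's strip, touching neither rail (contact force between the fingers and bin above 0.5 N and contact force between bin and rail_a below 0.02 N and contact force between bin and rail_b below 0.02 N and z of bin in the frame of rail_a above 0.117 m), for 0.1 s.
2. still held, the bin is hooked over the second rail's strip, short of the keeper, with at least 1 N of its weight on it (contact force between the fingers and bin above 0.5 N and contact force between bin and rail_b above 1 N and x of bin in the frame of rail_b between -0.057 and -0.046 m and y of bin in the frame of rail_b between -0.09 and 0.05 m and z of bin in the frame of rail_b below 0.116 m), for 0.2 s.
At the end, for the whole second after the job is handed in: The narrow bin hangs at rest and released on the second rail's strip, under the keeper's cap and within 3 mm of touching the keeper's stop face, level within 7 degrees, its weight on the rail, with all three spacers in it (y of bin in the frame of rail_b between 0.069 and 0.075 m and x of bin in the frame of rail_b between -0.057 and -0.046 m and z of bin in the frame of rail_b between 0.08 and 0.116 m and angle between bin's own z axis and vertical below 0.12 rad and contact force between bin and rail_b above 1 N and linear speed of bin below 0.02 m/s and angular speed of bin below 0.2 rad/s and contact force between the fingers and bin below 0.05 N and z of spacer0 in the frame of bin between -0.003 and 0.025 m and x of spacer0 in the frame of bin between -0.05 and 0.05 m and y of spacer0 in the frame of bin between -0.03 and 0.03 m and z of spacer1 in the frame of bin between -0.003 and 0.025 m and x of spacer1 in the frame of bin between -0.05 and 0.05 m and y of spacer1 in the frame of bin between -0.03 and 0.03 m and z of spacer2 in the frame of bin between -0.003 and 0.025 m and x of spacer2 in the frame of bin between -0.05 and 0.05 m and y of spacer2 in the frame of bin between -0.03 and 0.03 m).
It fails at once if the bin is tipped more than 17 degrees from level, or a spacer leaves it (angle between bin's own z axis and vertical above 0.3 rad or z of any of spacer0, spacer1, spacer2 in the frame of bin above 0.045 m).
It fails at once if the bin is pressed on, or jammed against, the second rail or its keeper with more than 18 N while it is held (contact force between bin and rail_b above 18 N and contact force between the fingers and bin above 0.05 N).
It fails at once if the bin is set down or falls (its underside comes within 60 mm of the bench) (height (world z) of bin below 0.06 m).
It fails at once if the bin is dropped (moves faster than 0.3 m/s with no finger on it) (linear speed of bin above 0.3 m/s and contact force between the fingers and bin below 0.05 N).
It fails at once if the wide bin, the lens mount, the driver or the sensor head is moved by more than 20 mm (distance of any of wide_bin, lens_mount, driver, sensor_head from where it was at the start of the episode above 0.02 m).
It also fails if it takes over 72 s, if anything falls off the work surface, if the arm or the gripper's body presses on something with over 40 N, if the wrist force passes 120 N, or if a joint passes its speed limit or range.

## Working session

There is one attempt and no reset: what is moved stays moved. The work goes in short steps, Python scripts to look and compute and a shell command to move; the robot and the scene stay as the last step left them, time stands still between calls to the robot, and variables do not carry over. Pictures are saved under pics/ and viewed, and the job is handed in when it is done.

```bash
ls; mkdir -p pics
python3 - <<'E'
from cell import readout,cams
import cv2
print(readout.observe())
for n in("scene","top","wrist"):
    c=cams.read_camera(n); cv2.imwrite(f"pics/{n}0.png",c["color"][:,:,::-1])
    print(n,c["fx"],c["cx"],c["cy"]); print(c.get("world_to_cam",c.get("T_tool_cam")))
E
```

```text
pics
{'time': 0.0, 'qpos': array([-1.28700451e+00,  3.42711658e-01,  1.52503817e+00, -2.74252496e-05,
        1.27541128e+00, -1.45993807e-01]), 'qvel': array([-1.23504496e-03,  1.14383442e-03, -2.36524918e-03, -2.61743782e-05,
       -1.49756808e-04,  5.92942278e-04]), 'joint_efforts': array([-1.36007937e-03, -4.31237805e+01, -2.44222873e+01,  7.17601064e-02,
        5.56907896e-02, -1.27827093e-04]), 'tool_pos': array([ 0.21873341, -0.47710336,  0.40404312]), 'tool_rot': array([-1.7000715 ,  1.56922765,  1.87131478]), 'contact_force': array([-0.73678938,  0.33457716, -1.01623675]), 'torque': array([ 0.01151282, -0.02401087,  0.00157291]), 'opening': 0.0915907721296174}
scene 490.9385116519557 319.07145683842015 244.36029491061865
[[ 0.33656175  0.94141315 -0.02162102 -0.16545515]
 [ 0.55504491 -0.21687572 -0.80305048 -0.23052606]
 [-0.76069135  0.25827544 -0.59551865  1.50400938]
 [ 0.          0.          0.          1.        ]]
top 566.5948462698135 326.4543772941678 238.3655136536217
[[-0.02061159 -0.99967538  0.01497622 -0.01259317]
 [-0.99525382  0.0190909  -0.09542207  0.55671765]
 [ 0.09510518 -0.01687194 -0.99532424  1.19606244]
 [ 0.          0.          0.          1.        ]]
wrist 342.9895273739902 317.02385218150283 242.72249901830955
[[ 8.56049192e-04 -2.60302540e-01  9.65526724e-01  2.19774118e-02]
 [ 9.99999633e-01  1.87376499e-04 -8.36097313e-04  1.45272953e-04]
 [ 3.67212367e-05  9.65527085e-01  2.60302605e-01 -6.93626901e-02]
 [ 0.00000000e+00  0.00000000e+00  0.00000000e+00  1.00000000e+00]]
```

View pics/top0.png

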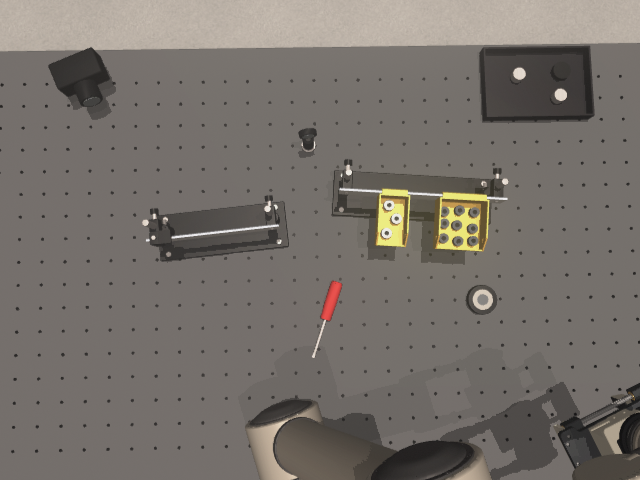

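View pics/scene0.png

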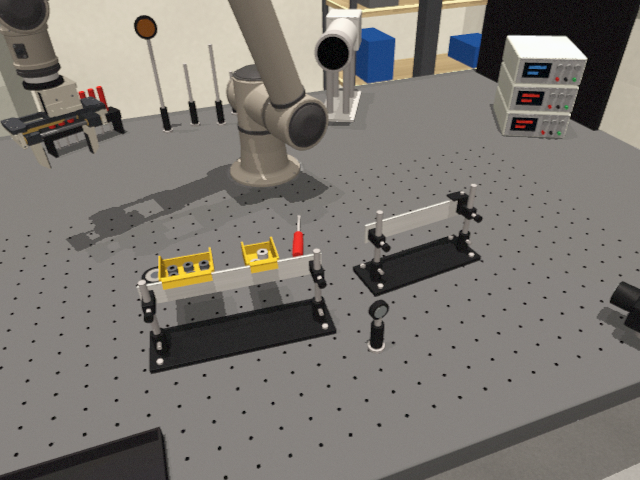

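View pics/wrist0.png

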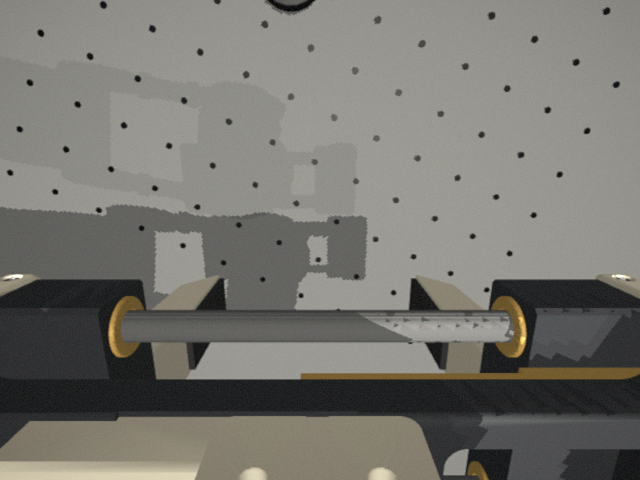

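Top view: narrow bin at about (393,218), wide bin at (462,222), rail A strip from (340,190) to (507,198). Rail B's strip runs from (147,240) to (279,226), with the keeper at the left (+y) end. Next I'll zoom in and measure.

```bash
cat > h.py <<'E'
import numpy as np
from cell import readout,cams
import cv2
def cam(n):
    c=cams.read_camera(n)
    K=np.array([[c["fx"],0,c["cx"]],[0,c["fy"],c["cy"]],[0,0,1]])
    return c["color"],K,c.get("world_to_cam")
def ray(K,W,uv,z):
    R,t=W[:3,:3],W[:3,3]; o=-R.T@t
    d=R.T@np.linalg.solve(K,[uv[0],uv[1],1]); return o+d*(z-o[2])/d[2]
def proj(K,W,p):
    q=K@(W[:3,:3]@np.asarray(p)+W[:3,3]); return q[:2]/q[2]
E
python3 - <<'E'
from h import *
I,K,W=cam("top")
np.savez("top.npz",I=I,K=K,W=W)
a=I[150:270,320:520,::-1]; cv2.imwrite("pics/zA.png",cv2.resize(a,None,fx=4,fy=4,interpolation=cv2.INTER_CUBIC))
a=I[190:270,130:300,::-1]; cv2.imwrite("pics/zB.png",cv2.resize(a,None,fx=4.5,fy=4.5,interpolation=cv2.INTER_CUBIC))
I2,K2,W2=cam("scene"); np.savez("scene.npz",I=I2,K=K2,W=W2)
a=I2[170:300,340:500,::-1]; cv2.imwrite("pics/zS.png",cv2.resize(a,None,fx=4.5,fy=4.5,interpolation=cv2.INTER_CUBIC))
E
```

```text
(no output)
```

View pics/zA.png

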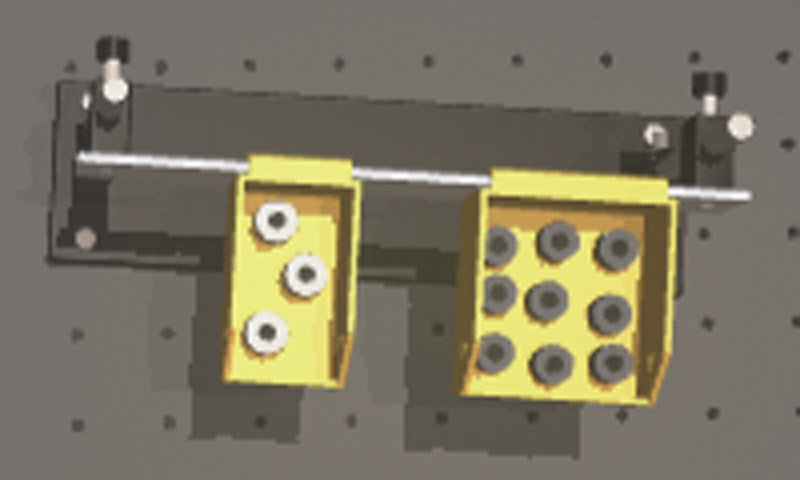

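View pics/zB.png

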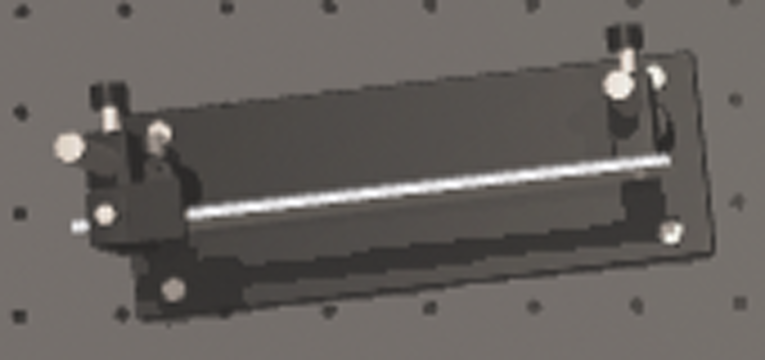

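View pics/zS.png

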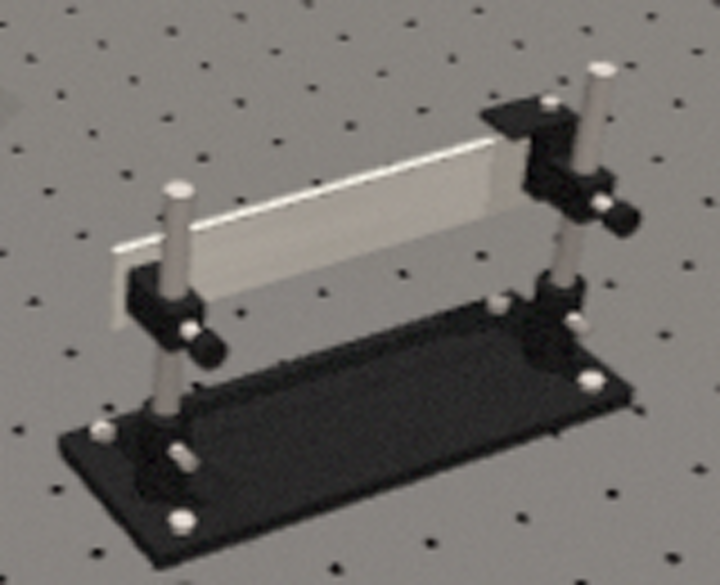

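```bash
cat > m.py <<'E'
from h import *
d=np.load("top.npz");I,K,W=d["I"],d["K"],d["W"]
s=np.load("scene.npz");I2,K2,W2=s["I"],s["K"],s["W"]
g=I.astype(float).min(2)
def strip(p0,p1,cols,w=5):
    P=[]
    for u in cols:
        v=p0[1]+(p1[1]-p0[1])*(u-p0[0])/(p1[0]-p0[0]); r=np.arange(int(v)-w,int(v)+w+1)
        x=np.clip(g[r,u]-np.median(g[r,u])-40,0,None)
        if x.sum()>60: P.append((u,(x*r).sum()/x.sum()))
    P=np.array(P);f=np.polyfit(P[:,0],P[:,1],1);e=P[:,1]-np.polyval(f,P[:,0])
    k=abs(e)<.6;f=np.polyfit(P[k,0],P[k,1],1);print("res",abs(P[k,1]-np.polyval(f,P[k,0])).mean(),k.sum(),len(P));return f
def ends(f,a,b):
    uu=np.arange(a,b,.25)
    prof=np.array([max(cv2.getRectSubPix(g.astype(np.float32),(1,1),(float(u),float(np.polyval(f,u))))[0,0] for _ in [0]) for u in uu])
    return uu,prof
fA=strip((340,190),(507,199),list(range(342,380))+list(range(410,440))+list(range(490,505)))
fB=strip((147,240),(279,226),range(174,276))
for f,r in((fA,[(333,347),(500,514)]),(fB,[(140,154),(272,286)])):
    for a,b in r:
        u,p=ends(f,a,b); print([(x,int(y)) for x,y in zip(u[::2],p[::2])])
np.savez("f.npz",fA=fA,fB=fB)
E
python3 m.py
```

```text
res 0.08743164768121078 83 83
res 0.06410214891508945 102 102
[(np.float64(333.0), 53), (np.float64(333.5), 69), (np.float64(334.0), 86), (np.float64(334.5), 85), (np.float64(335.0), 84), (np.float64(335.5), 84), (np.float64(336.0), 84), (np.float64(336.5), 84), (np.float64(337.0), 83), (np.float64(337.5), 84), (np.float64(338.0), 85), (np.float64(338.5), 114), (np.float64(339.0), 145), (np.float64(339.5), 185), (np.float64(340.0), 224), (np.float64(340.5), 221), (np.float64(341.0), 219), (np.float64(341.5), 222), (np.float64(342.0), 225), (np.float64(342.5), 227), (np.float64(343.0), 229), (np.float64(343.5), 232), (np.float64(344.0), 233), (np.float64(344.5), 232), (np.float64(345.0), 230), (np.float64(345.5), 230), (np.float64(346.0), 230), (np.float64(346.5), 228)]
[(np.float64(500.0), 229), (np.float64(500.5), 228), (np.float64(501.0), 227), (np.float64(501.5), 226), (np.float64(502.0), 226), (np.float64(502.5), 229), (np.float64(503.0), 234), (np.float64(503.5), 233), (np.float64(504.0), 233), (np.float64(504.5), 233), (np.float64(505.0), 233), (np.float64(505.5), 232), (np.flo
[... 1148 characters left out ...]
72.0), 221), (np.float64(272.5), 226), (np.float64(273.0), 232), (np.float64(273.5), 232), (np.float64(274.0), 232), (np.float64(274.5), 228), (np.float64(275.0), 225), (np.float64(275.5), 227), (np.float64(276.0), 228), (np.float64(276.5), 228), (np.float64(277.0), 229), (np.float64(277.5), 215), (np.float64(278.0), 197), (np.float64(278.5), 140), (np.float64(279.0), 89), (np.float64(279.5), 87), (np.float64(280.0), 86), (np.float64(280.5), 86), (np.float64(281.0), 87), (np.float64(281.5), 87), (np.float64(282.0), 87), (np.float64(282.5), 87), (np.float64(283.0), 88), (np.float64(283.5), 87), (np.float64(284.0), 87), (np.float64(284.5), 88), (np.float64(285.0), 90), (np.float64(285.5), 74)]
```

```bash
cat > m2.py <<'E'
from h import *
exec(open("m.py").read().split("fA=strip")[0].split("from h import *")[1])
f=np.load("f.npz");fA,fB=f["fA"],f["fB"]
for Wm in(W,W2): print("cam at",-Wm[:3,:3].T@Wm[:3,3])
def seg(f,a,b,z):
    A=ray(K,W,(a,np.polyval(f,a)),z);B=ray(K,W,(b,np.polyval(f,b)),z);return A,B
A0,A1=seg(fA,339.2,507.3,.15)
print("A",A0,A1,np.linalg.norm(A0-A1),"yaw",np.arctan2(*(-(A0-A1)[[0]]/1,(A0-A1)[1])))
for z in(.134,.140,.145,.150,.156):
    B0,B1=seg(fB,145.5,278.5,z)
    # scene right end
    q=proj(K2,W2,B1); q2=proj(K2,W2,B0)
    print("B",z,B0[:2],B1[:2],np.linalg.norm(B0-B1),"yaw",np.arctan2(-(B0-B1)[0],(B0-B1)[1]),"scene proj",q,q2)
print("A scene",proj(K2,W2,A0),proj(K2,W2,A1))
# yellow
hsv=cv2.cvtColor(I,cv2.COLOR_RGB2HSV);m=cv2.inRange(hsv,(20,80,80),(35,255,255))
n,l,st,_=cv2.connectedComponentsWithStats(m)
for i in range(1,n):
    if st[i,4]>100: print(st[i])
E
python3 m2.py
python3 - <<'E'
import cv2,numpy as np
I2=np.load("scene.npz")["I"]
a=I2[205:265,355:400,::-1]; cv2.imwrite("pics/zS2.png",cv2.resize(a,None,fx=10,fy=10,interpolation=cv2.INTER_NEAREST))
a=I2[235:305,130:340,::-1]; cv2.imwrite("pics/zS3.png",cv2.resize(a,None,fx=3.8,fy=3.8,interpolation=cv2.INTER_CUBIC))
E
```

```text
cam at [ 0.44006407 -0.00303742  1.24378168]
cam at [ 1.32772512 -0.28268254  0.70696426]
A [ 0.64164617 -0.04852607  0.15      ] [ 0.61618899 -0.37801643  0.15      ] 0.33047233350787997 yaw [-0.07710909]
B 0.134 [0.54958345 0.33248802] [0.57467042 0.07205683] 0.26163669399220596 yaw 0.0960322881651036 scene proj [364.41988746 227.3747959 ] [467.26069196 197.06566072]
B 0.14 [0.54899133 0.33067401] [0.57394267 0.07165084] 0.2602221633771034 yaw 0.09603228816510312 scene proj [364.1905831  224.80770227] [466.83095766 194.76551956]
B 0.145 [0.54849791 0.32916234] [0.57333622 0.07131251] 0.259043387864518 yaw 0.09603228816510348 scene proj [363.99840151 222.65620324] [466.47067356 192.8371087 ]
B 0.15 [0.54800448 0.32765067] [0.57272976 0.07097418] 0.2578646123519327 yaw 0.09603228816510342 scene proj [363.80521652 220.49347085] [466.10839727 190.89803473]
B 0.156 [0.54741237 0.32583666] [0.57200202 0.07056819] 0.2564500817368302 yaw 0.09603228816510337 scene proj [363.57205891 217.88323968] [465.6710127  188.55694572]
A scene [319.91587133 252.78360337] [135.51209233 286.61343468]
[ 375  188   36   59 1317]
[ 433  192   57   60 1989]
```

View pics/zS2.png

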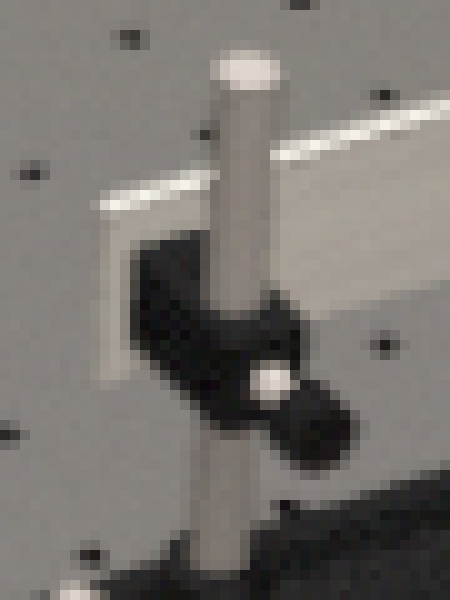

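View pics/zS3.png

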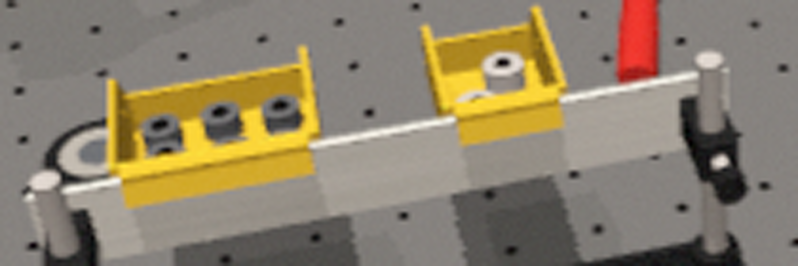

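Scene zoom: rail B's strip end is at about (365,225), which puts its top edge near z = 0.139–0.140. The strip length agrees at that height (260.2 mm). Rail A checks out too (330.5 mm). Next I'll check the strip profiles and the narrow bin's edges.

Run:
```python
import numpy as np
d=np.load("top.npz");I=d["I"];f=np.load("f.npz")
for u in(360,425): print(u,np.polyval(f["fA"],u),I[182:206,u].mean(1).astype(int))
for u in(200,250): print(u,np.polyval(f["fB"],u),I[222:246,u].mean(1).astype(int))
import cv2
a=I[183:252,370:415,::-1]; cv2.imwrite("pics/zN.png",cv2.resize(a,None,fx=8,fy=8,interpolation=cv2.INTER_NEAREST))
```

```text
360 189.94564091035943 [ 90  90  91  91  91  91 107 186 232 166  96  95  95  93  91  92  92  92
  90  89  93  90  89  91]
425 193.7531673951641 [ 85  86  86  86  87  87  87  87  87  87 116 216 231 130  96  97  95  90
  84  85  85  85  85  86]
200 233.82054334393536 [ 74  75  74  75  75  75  75  75  75  76  96 180 232 162  90  88  77  74
  75  75  75  76  76  76]
250 228.1028821283513 [ 84  84  85  85 101 183 233 201  93  92  87  82  83  86  85  86  85  85
  84  82  55  55  55  61]
```

View pics/zN.png

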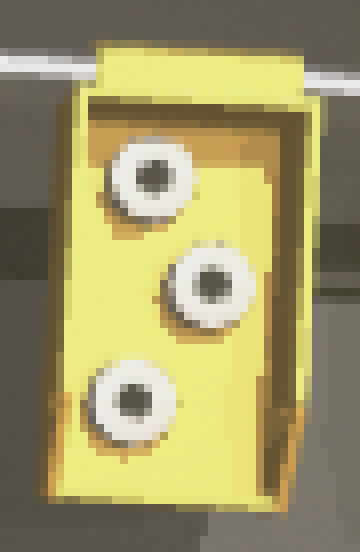

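```bash
cat > geo.py <<'E'
from h import *
d=np.load("top.npz");K,W=d["K"],d["W"];f=np.load("f.npz")
def frame(fc,a,b,z):
    A=ray(K,W,(a,np.polyval(fc,a)),z)[:2];B=ray(K,W,(b,np.polyval(fc,b)),z)[:2]
    ey=(A-B)/np.linalg.norm(A-B);ex=np.array([ey[1],-ey[0]]);o=(A+B)/2-.002*ex
    return o,ex,ey,np.arctan2(ex[1],ex[0])
FA=frame(f["fA"],339.2,507.3,.15);FB=frame(f["fB"],145.5,278.5,.1395)
def pt(F,x,y): return F[0]+x*F[1]+y*F[2]
def loc(F,p): q=np.asarray(p)[:2]-F[0];return np.array([q@F[1],q@F[2]])
E
python3 - <<'E'
from geo import *
from scipy.spatial.transform import Rotation as R
for n,F in(("A",FA),("B",FB)): print(n,F[0],"yaw",F[3])
for uv in((394.45,191.5),(394.1,195.5),(381.5,191),(407.4,192),(379-.5,196),(409.75,197.)): print("bin back",loc(FA,ray(K,W,uv,.154)))
yb=np.mean([loc(FA,ray(K,W,uv,.154))[1] for uv in((394.45,191.5),(394.1,195.5))])
c=pt(FA,-.051,yb);print("y",yb,"bin centre",c)
for uv in((378,247),(405,247.)): print("front bottom edge z .128",loc(FA,ray(K,W,uv,.128)))
print("open",pt(FB,-.051,.015),"home",pt(FB,-.051,.072),"keeper",pt(FB,0,.102))
s=readout.observe();M=R.from_euler("xyz",s["tool_rot"]).as_matrix();print(M)
print("jaw yaw",np.arctan2(M[1,1],M[0,1]),s["tool_pos"])
# keeper cap edge
print(loc(FB,ray(K,W,(130+187/4.5-.5,190+213/4.5-.5),.1465+.003)))
E
```

```text
A [ 0.62692352 -0.21311719] yaw -0.07710909053827103
B [0.55953121 0.20106316] yaw 0.09603228816510355
bin back [0.00216742 0.05737148]
bin back [-0.00576447  0.05769862]
bin back [0.00165687 0.0826849 ]
bin back [0.00267824 0.03204479]
bin back [-0.00854856  0.08806545]
bin back [-0.00691642  0.0270361 ]
y 0.057535046525022754 bin centre [ 0.58050714 -0.15182443]
front bottom edge z .128 [-0.10596013  0.08163203]
front bottom edge z .128 [-0.10287302  0.02818827]
open [0.50732793 0.21110392] home [0.5018625  0.26784129] keeper [0.54975097 0.30259319]
[[-1.94778944e-04  4.16647966e-01 -9.09067893e-01]
 [ 6.27576619e-04 -9.09067681e-01 -4.16648003e-01]
 [-9.99999784e-01 -6.51664013e-04 -8.44112789e-05]]
jaw yaw -1.1410413696657966 [ 0.21876278 -0.47719825  0.40441504]
[0.00130263 0.07787599]
```

```bash
python3 -m inch '22.6 20.3 0 -0.0317 1;22.6 20.3 0 -0.0317 1;22.6 20.3 0 -0.0317 1;22.6 20.3 0 -0.0317 1;22.6 20.3 0 -0.0317 1;22.6 20.3 0 -0.0317 1;22.6 20.3 0 -0.0317 1;22.6 20.3 0 -0.0317 1' && python3 -m inch '22.6 20.3 0 -0.0317 1;22.6 20.3 0 -0.0317 1;22.6 20.3 0 -0.0317 1;22.6 20.3 0 -0.0317 1;22.6 20.3 0 -0.0317 1;22.6 20.3 0 -0.0317 1;22.6 20.3 0 -0.0317 1;22.6 20.3 0 -0.0317 1'; python3 -m inch '0 0 0 0 1;0 0 0 0 1;0 0 0 0 1'
python3 - <<'E'
from geo import *
from scipy.spatial.transform import Rotation as R
s=readout.observe();M=R.from_euler("xyz",s["tool_rot"]).as_matrix()
print(s["time"],s["tool_pos"],"jaw",np.arctan2(M[1,1],M[0,1]),s["contact_force"])
c=cams.read_camera("wrist");cv2.imwrite("pics/w1.png",c["color"][:,:,::-1])
T=np.eye(4);T[:3,:3]=M;T[:3,3]=s["tool_pos"];Wc=np.linalg.inv(T@c["T_tool_cam"])
K3=np.array([[c["fx"],0,c["cx"]],[0,c["fy"],c["cy"]],[0,0,1]])
np.savez("w1.npz",I=c["color"],K=K3,W=Wc)
for p in((.050,.030,.154),(.050,-.030,.154),(.054,.025,.154),(.054,-.025,.154),(-.025,.03,.154),(-.025,-.03,.154)):
    q=pt(FA,-.051+p[0],.0575+p[1]);print(p,proj(K3,Wc,[q[0],q[1],p[2]]).round(1))
E
```

```text
time: 0.92
tool_pos: [0.4005, -0.3137, 0.4048]
tool_rot: [1.145, 1.571, -1.822]
contact_force: [0.9, 0.0, -0.4]
opening: 0.092
time: 1.58
tool_pos: [0.5813, -0.1512, 0.4046]
tool_rot: [0.022, 1.57, 3.085]
contact_force: [0.4, -0.7, 1.0]
opening: 0.0918
time: 1.83
tool_pos: [0.5801, -0.1526, 0.4044]
tool_rot: [0.251, 1.57, -2.967]
contact_force: [0.4, 1.0, -0.4]
opening: 0.0917
1.8333 [ 0.58009486 -0.15262842  0.40437159] jaw -1.6474472495944148 [ 0.40279318  0.97625039 -0.37655047]
(0.05, 0.03, 0.154) [269.8 179.9]
(0.05, -0.03, 0.154) [361.1 179.9]
(0.054, 0.025, 0.154) [277.2 173.7]
(0.054, -0.025, 0.154) [353.6 173.7]
(-0.025, 0.03, 0.154) [273.5 286.2]
(-0.025, -0.03, 0.154) [357.5 286.3]
```

View pics/w1.png

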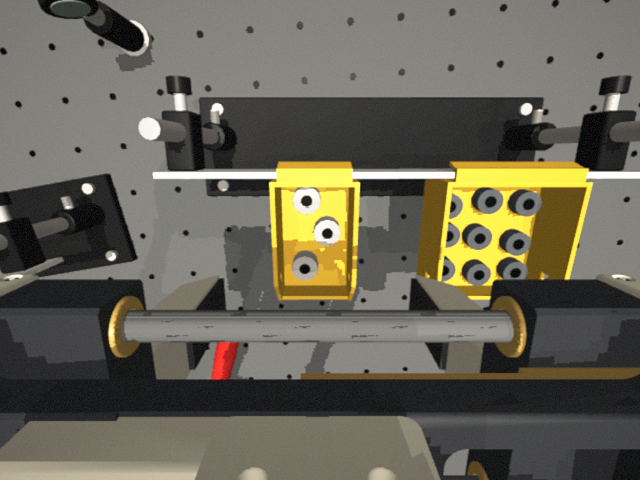

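Wrist view: the bin rim spans columns 270–359, against 270–361 predicted, so the pose is confirmed. I'll descend with the fingers open.

```bash
python3 -m inch '0.5 1 -20 0 1;0 0 -20 0 1;0 0 -20 0 1;0 0 -20 0 1;0 0 -15 0 1;0 0 -10 0 1;0 0 -6 0 1;0 0 0 0 1' 40; python3 -m inch '0 0 0 0 1;0 0 0 0 1'
python3 - <<'E'
from h import *
for n in("wrist","scene"): cv2.imwrite(f"pics/{n}2.png",cam(n)[0][:,:,::-1])
E
```

```text
time: 2.55
tool_pos: [0.5803, -0.1521, 0.2929]
tool_rot: [-0.221, 1.569, 2.842]
contact_force: [0.5, 2.1, 0.3]
opening: 0.0918
time: 2.72
tool_pos: [0.5811, -0.1518, 0.2949]
tool_rot: [2.771, 1.569, -0.449]
contact_force: [-0.1, -0.4, 0.2]
opening: 0.0917
```

View pics/scene2.png

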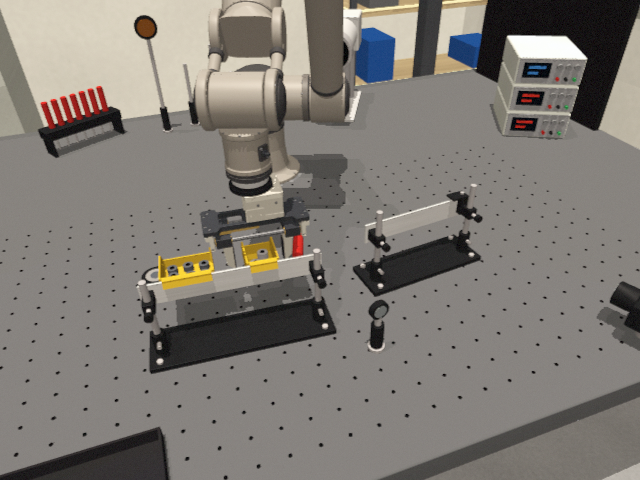

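View pics/wrist2.png

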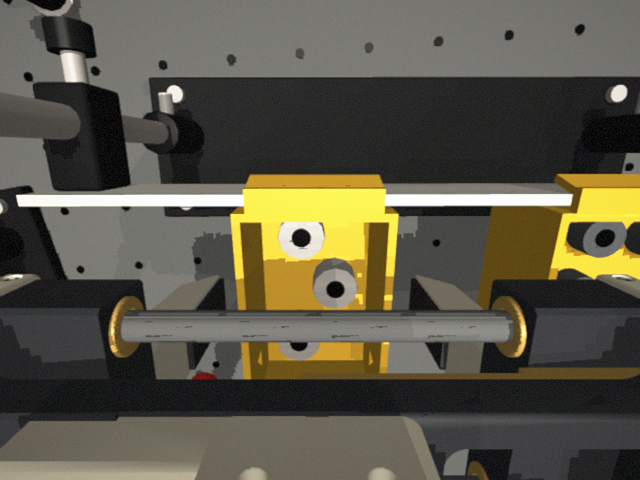

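The bin sits centred between the pads (232–397). I'll close gently, then firm up the grip.

```bash
python3 -m inch '0 0 0 0 0.8;0 0 0 0 0.7;0 0 0 0 0.5;0 0 0 0 0.4;0 0 0 0 0.3;0 0 0 0 0.3;0 0 0 0 0.3;0 0 0 0 0.3' 10; python3 -m inch '0 0 0 0 0.3;0 0 0 0 0.3;0 0 0 0 0.3;0 0 0 0 0.3' 40
```

```text
time: 3.48
tool_pos: [0.5808, -0.1512, 0.2937]
tool_rot: [-0.76, 1.57, 2.304]
contact_force: [-0.5, 1.3, 0.8]
opening: 0.0598
time: 3.82
tool_pos: [0.5808, -0.1512, 0.2937]
tool_rot: [-0.784, 1.57, 2.28]
contact_force: [-0.5, 3.0, 1.4]
opening: 0.0598
```

```bash
python3 -m inch '0 0 2 0 0.3;0 0 3 0 0.3;0 0 4 0 0.3;0 0 5 0 0.3;0 0 5 0 0.3;0 0 5 0 0.3;0 0 3 0 0.3;0 0 0 0 0.3'; python3 -m inch '0 0 5 0 0.3;0 0 5 0 0.3;0 0 5 0 0.3;0 0 3 0 0.3;0 0 0 0 0.3;0 0 0 0 0.3'
python3 - <<'E'
from h import *
for n in("wrist","scene"):
    c=cam(n)[0]; 
    if n=="scene": c=cv2.resize(c[170:310,120:340],None,fx=3.5,fy=3.5,interpolation=cv2.INTER_CUBIC)
    cv2.imwrite(f"pics/{n}3.png",c[:,:,::-1])
E
```

```text
time: 4.48
tool_pos: [0.5807, -0.1515, 0.3215]
tool_rot: [1.039, 1.57, -2.18]
contact_force: [-3.0, 0.2, -1.5]
opening: 0.0599
time: 4.98
tool_pos: [0.5813, -0.1515, 0.3397]
tool_rot: [2.862, 1.568, -0.357]
contact_force: [-1.7, 1.2, 0.8]
opening: 0.0597
```

View pics/scene3.png

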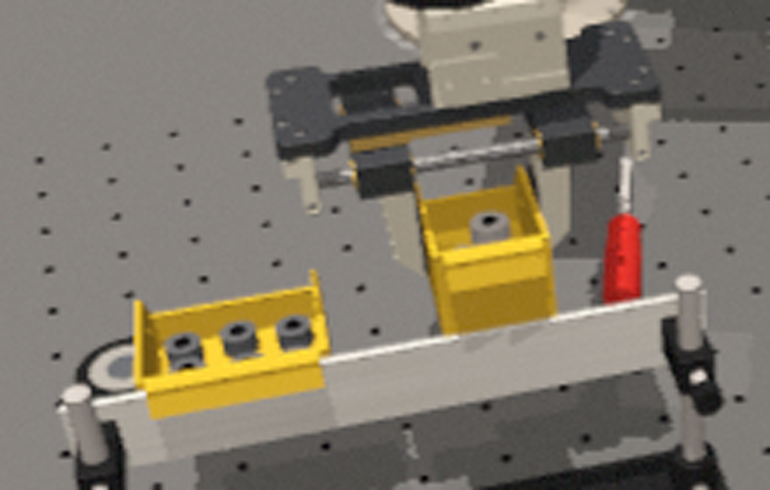

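View pics/wrist3.png

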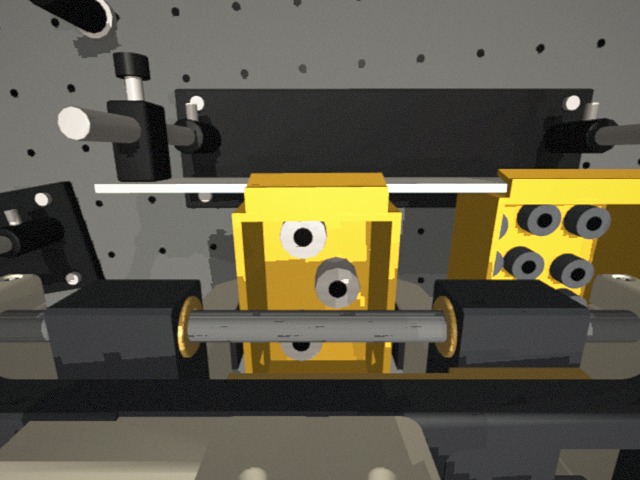

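Bin lifted clear and level in both views, with the spacers still in it. Backing off in front of the rails and raising slightly.

```bash
python3 -m inch '-3 0.3 2 0 0.3;-6 0.5 2 0 0.3;-9 0.7 2 0 0.3;-10 0.8 2 0 0.3;-10 0.8 2 0 0.3;-10 0.8 0 0 0.3;-8 0.6 0 0 0.3;-4 0.3 0 0 0.3'; python3 -m inch '-1 4 0 0.002 0.3;-2 8 0 0.004 0.3;-3 11 0 0.006 0.3;-4 15 0 0.008 0.3;-4 15 0 0.008 0.3;-4 15 0 0.008 0.3;-4 15 0 0.008 0.3;-4 15 0 0.008 0.3'; python3 -m inch '-4 15 0 0.008 0.3;-4 15 0 0.008 0.3;-4 15 0 0.008 0.3;-4 15 0 0.008 0.3;-4 15 0 0.008 0.3;-4 15 0 0.008 0.3;-4 15 0 0.008 0.3;-4 15 0 0.008 0.3'; python3 -m inch '-4 15 0 0.008 0.3;-4 15 0 0.008 0.3;-4 15 0 0.008 0.3;-4 15 0 0.008 0.3;-4 15 0 0.008 0.3;-4 15 0 0.008 0.3;-3 11 0 0.006 0.3;-2 8 0 0.004 0.3';python3 -m inch '-1 4 0 0.001 0.3;0 0 0 0 0.3;0 0 0 0 0.3'
python3 - <<'E'
from geo import *
from scipy.spatial.transform import Rotation as R
s=readout.observe();M=R.from_euler("xyz",s["tool_rot"]).as_matrix()
print(s["tool_pos"],"B frame",loc(FB,s["tool_pos"]),"jaw",np.arctan2(M[1,1],M[0,1])+np.pi/2-FB[3],s["contact_force"])
E
```

```text
time: 5.75
tool_pos: [0.5195, -0.1464, 0.3488]
tool_rot: [-0.106, 1.57, 2.958]
contact_force: [-0.1, -0.1, -2.4]
opening: 0.0596
time: 6.42
tool_pos: [0.4943, -0.0464, 0.3487]
tool_rot: [-0.823, 1.571, 2.295]
contact_force: [-0.1, 0.1, -2.7]
opening: 0.06
time: 7.08
tool_pos: [0.4619, 0.0734, 0.3488]
tool_rot: [-1.143, 1.571, 2.04]
contact_force: [0.2, -0.2, -2.0]
opening: 0.06
time: 7.75
tool_pos: [0.4328, 0.1821, 0.3488]
tool_rot: [-0.804, 1.571, 2.436]
contact_force: [-0.5, -0.5, -2.8]
opening: 0.0597
time: 8.0
tool_pos: [0.4328, 0.1843, 0.3487]
tool_rot: [1.503, 1.57, -1.54]
contact_force: [-0.3, -0.1, -2.5]
opening: 0.0597
[0.43283336 0.18434139 0.34870983] B frame [-0.12771745 -0.00449633] jaw 0.001995223074928179 [-0.33418089 -0.12912687 -2.47239368]
```

```bash
python3 -m inch '2 4 0 0 0.3;5 7 0 0 0.3;8 6 0 0 0.3;10 2 0 0 0.3;10 1 0 0 0.3;9 1 0 0 0.3;6 0.5 0 0 0.3;4 0.4 0 -0.002 0.3';python3 -m inch '0 0 0 0 0.3;0 0 0 0 0.3;0 0 0 0 0.3'
cat > look.py <<'E'
import sys
from geo import *
from scipy.spatial.transform import Rotation as R
n=sys.argv[1]
s=readout.observe();M=R.from_euler("xyz",s["tool_rot"]).as_matrix()
print(s["tool_pos"],"B frame",loc(FB,s["tool_pos"]),"jaw",np.arctan2(M[1,1],M[0,1])+np.pi/2-FB[3],s["contact_force"])
c=cams.read_camera("wrist");cv2.imwrite(f"pics/w{n}.png",c["color"][:,:,::-1])
T=np.eye(4);T[:3,:3]=M;T[:3,3]=s["tool_pos"];Wc=np.linalg.inv(T@c["T_tool_cam"])
K3=np.array([[c["fx"],0,c["cx"]],[0,c["fy"],c["cy"]],[0,0,1]])
np.savez(f"w{n}.npz",I=c["color"],K=K3,W=Wc,pos=s["tool_pos"],M=M)
I2,K2,W2=cam("scene")
np.savez(f"s{n}.npz",I=I2,K=K2,W=W2)
a=I2[130:300,330:530]
cv2.imwrite(f"pics/s{n}.png",cv2.resize(a,None,fx=3.5,fy=3.5,interpolation=cv2.INTER_CUBIC)[:,:,::-1])
E
python3 look.py 4
```

```text
time: 8.67
tool_pos: [0.4878, 0.2062, 0.3485]
tool_rot: [0.654, 1.571, -2.393]
contact_force: [0.1, 0.1, -2.9]
opening: 0.0595
time: 8.92
tool_pos: [0.4866, 0.2062, 0.3487]
tool_rot: [0.211, 1.57, -2.835]
contact_force: [-0.8, 0.3, -2.5]
opening: 0.0597
[0.48655181 0.20619325 0.34867431] B frame [-0.07215124  0.01210406] jaw -0.0005173169240551972 [-0.82935948  0.32641465 -2.50431902]
```

View pics/w4.png

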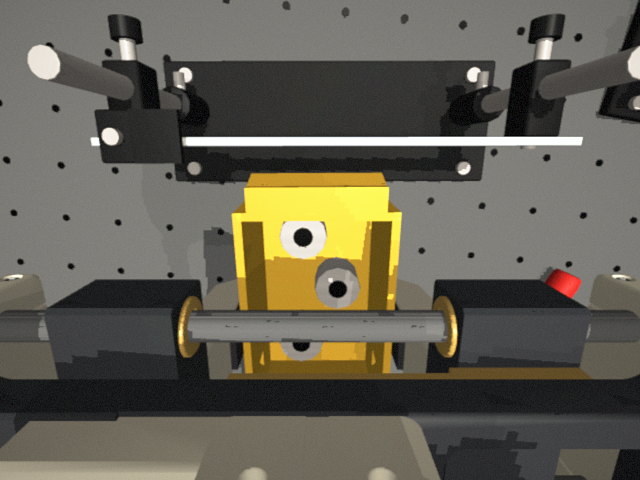

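View pics/s4.png

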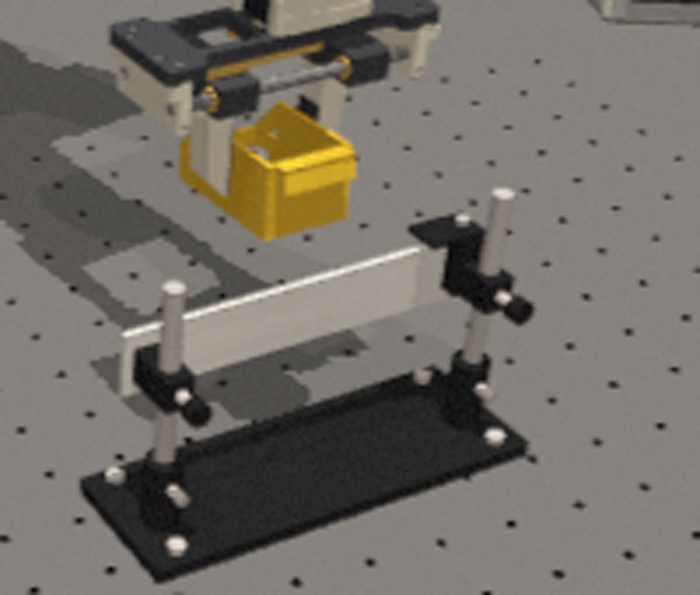

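```bash
cat > sm.py <<'E'
from geo import *
import sys
def strip_tool(I,K,Wc,pos,M,cols,v0,z,w=8):
    g=I.astype(float).min(2);P=[]
    for u in cols:
        r=np.arange(v0-w,v0+w+1);x=np.clip(g[r,u]-190,0,None)
        if x.sum()>50:P.append((u,(x*r).sum()/x.sum()))
    P=np.array(P);f=np.polyfit(P[:,0],P[:,1],1);print("row at 320",np.polyval(f,320),"n",len(P),"slope",f[0])
    out=[]
    for u in(cols[0],320,cols[-1]):
        p=ray(K,Wc,(u,np.polyval(f,u)),z);out.append((M.T@(p-pos)))
    return np.array(out)
E
python3 - <<'E'
from sm import *
a=np.load("w4.npz");T=cams.read_camera("wrist")["T_tool_cam"]
for z in(.137,.1395,.142): print(z,strip_tool(a["I"],a["K"],a["W"],a["pos"],a["M"],list(range(195,570)),141,z))
p=strip_tool(a["I"],a["K"],a["W"],a["pos"],a["M"],list(range(195,570)),141,.1395)
w=a["pos"]+a["M"]@p[1];print("strip centre in FB",loc(FB,w))
I=cv2.imread("pics/wrist2.png")[:,:,::-1]
from scipy.spatial.transform import Rotation as R
M=R.from_euler("z",-0.173).as_matrix()@a["M"]
for zt in(.2934,.2945):
  pos=np.array([.5805,-.1515,zt]);X=np.eye(4);X[:3,:3]=M;X[:3,3]=pos
  Wc=np.linalg.inv(X@T);print(strip_tool(I,a["K"],Wc,pos,M,list(range(30,235))+list(range(395,560)),200,.15))
E
```

```text
row at 320 140.77341686844585 n 375 slope -0.0014439856822152136
0.137 [[ 0.2116221  -0.06456316 -0.07415272]
 [ 0.21163048  0.00173665 -0.07424077]
 [ 0.21164715  0.1336446  -0.07441594]]
row at 320 140.77341686844585 n 375 slope -0.0014439856822152136
0.1395 [[ 0.20912225 -0.06370772 -0.07409066]
 [ 0.20913052  0.00171815 -0.07417754]
 [ 0.20914697  0.13188731 -0.0743504 ]]
row at 320 140.77341686844585 n 375 slope -0.0014439856822152136
0.142 [[ 0.20662239 -0.06285227 -0.0740286 ]
 [ 0.20663055  0.00169964 -0.07411432]
 [ 0.20664678  0.13013002 -0.07428487]]
row at 320 140.77341686844585 n 375 slope -0.0014439856822152136
strip centre in FB [0.00190118 0.01032101]
row at 320 199.65089645507538 n 370 slope -0.0017460782975194551
[[ 0.14335604 -0.10165589 -0.05230893]
 [ 0.14336901  0.00127593 -0.05249658]
 [ 0.14337969  0.08594251 -0.05265094]]
row at 320 199.65089645507538 n 370 slope -0.0017460782975194551
[[ 0.14445601 -0.10258015 -0.05215365]
 [ 0.14446911  0.00128447 -0.052343  ]
 [ 0.14447988  0.08671833 -0.05249875]]
```

The wrist and top cameras agree on rail B's strip to 0.1 mm. I need 21–22 mm forward. I'll go in 21 mm and lower to just above engagement.

```bash
python3 -m inch '2 0.2 0 0 0.3;4 0.4 0 0 0.3;5 0.5 0 0 0.3;5 0.5 0 0 0.3;3 0.3 0 0 0.3;1.8 0.1 0 0 0.3;0 0 0 0 0.3;0 0 0 0 0.3';python3 -m inch '0 0 -4 0 0.3;0 0 -8 0 0.3;0 0 -10 0 0.3;0 0 -10 0 0.3;0 0 -8 0 0.3;0 0 -5 0 0.3;0 0 -3 0 0.3;0 0 0 0 0.3';python3 -m inch '0 0 0 0 0.3;0 0 0 0 0.3;0 0 0 0 0.3'; python3 look.py 5
python3 - <<'E'
from sm import *
a=np.load("w5.npz")
print(strip_tool(a["I"],a["K"],a["W"],a["pos"],a["M"],list(range(160,235))+list(range(405,560)),196,.1395,14))
E
```

```text
time: 9.73
tool_pos: [0.5077, 0.2082, 0.3485]
tool_rot: [0.323, 1.57, -2.723]
contact_force: [-0.5, -0.4, -3.3]
opening: 0.0597
time: 10.4
tool_pos: [0.5076, 0.2082, 0.2998]
tool_rot: [0.198, 1.569, -2.848]
contact_force: [-0.8, 0.0, -2.6]
opening: 0.0598
time: 10.65
tool_pos: [0.5076, 0.2083, 0.301]
tool_rot: [3.012, 1.571, -0.034]
contact_force: [-0.7, 0.3, -2.8]
opening: 0.0598
[0.5076415  0.2082891  0.30104913] B frame [-0.05095777  0.01216808] jaw -0.0004159979854471002 [-0.73574806  0.34400928 -2.76767012]
row at 320 191.7091126558022 n 230 slope -9.983357190068548e-05
[[ 0.1615591  -0.06345729 -0.05316956]
 [ 0.16156098  0.00141029 -0.05318031]
 [ 0.16156379  0.09820349 -0.05319636]]
```

View pics/w5.png

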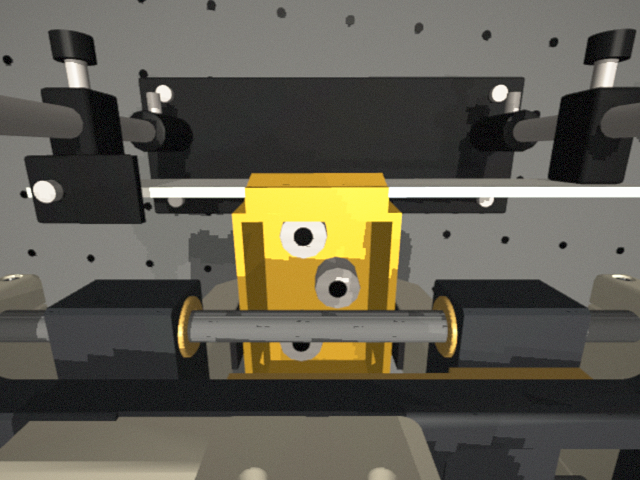

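View pics/s5.png

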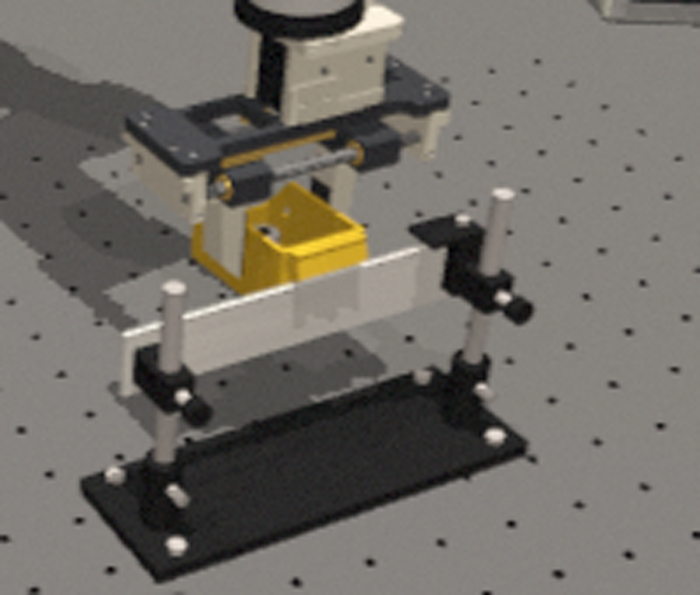

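Strip is now 53.2 mm ahead of the TCP, against 52.4 when seated on A, which is the bias I wanted. The scene view shows the tongue just above the strip's edge. Feeling down slowly.

```bash
python3 -m inch '0 0 -1.5 0 0.3;0 0 -1.5 0 0.3;0 0 -1 0 0.3;0 0 -1 0 0.3;0 0 -1 0 0.3;0 0 0 0 0.3;0 0 0 0 0.3'; python3 -m inch '0 0 -1 0 0.3;0 0 -1 0 0.3;0 0 0 0 0.3;0 0 0 0 0.3'; python3 -m inch '0 0 -1 0 0.3;0 0 -1 0 0.3;0 0 0 0 0.3;0 0 0 0 0.3'
```

```text
time: 11.33
tool_pos: [0.5077, 0.2082, 0.2946]
tool_rot: [0.668, 1.571, -2.378]
contact_force: [-1.5, -0.8, -2.8]
opening: 0.0602
time: 11.67
tool_pos: [0.5077, 0.2083, 0.2926]
tool_rot: [0.677, 1.571, -2.369]
contact_force: [-0.7, -0.1, -3.3]
opening: 0.0598
time: 12.0
tool_pos: [0.5077, 0.2082, 0.2906]
tool_rot: [0.991, 1.571, -2.055]
contact_force: [-1.4, -0.6, -3.3]
opening: 0.0597
```

```bash
python3 -m inch '0 0 -1 0 0.3;0 0 -1 0 0.3;0 0 0 0 0.3;0 0 0 0 0.3'; python3 -m inch '0 0 -1 0 0.3;0 0 -1 0 0.3;0 0 0 0 0.3;0 0 0 0 0.3'; python3 look.py 6;  python3 - <<'E'
from sm import *
a=np.load("w6.npz")
print(strip_tool(a["I"],a["K"],a["W"],a["pos"],a["M"],list(range(160,235))+list(range(405,560)),198,.1395,14))
E
```

```text
time: 12.33
tool_pos: [0.5077, 0.2083, 0.2886]
tool_rot: [0.573, 1.571, -2.473]
contact_force: [0.6, 0.3, -3.2]
opening: 0.0599
time: 12.67
tool_pos: [0.5077, 0.2082, 0.2866]
tool_rot: [0.853, 1.571, -2.193]
contact_force: [-0.7, -0.2, -4.0]
opening: 0.0597
[0.50770027 0.20824831 0.28661424] B frame [-0.05090318  0.01212184] jaw -0.0004523884631503078 [-0.68807044 -0.17453851 -4.04379087]
row at 320 196.34485350808643 n 230 slope -0.0008207172454622383
[[ 0.1471025  -0.05705659 -0.05312988]
 [ 0.14710912  0.00130231 -0.05318169]
 [ 0.147119    0.08837268 -0.05325899]]
```

View pics/w6.png

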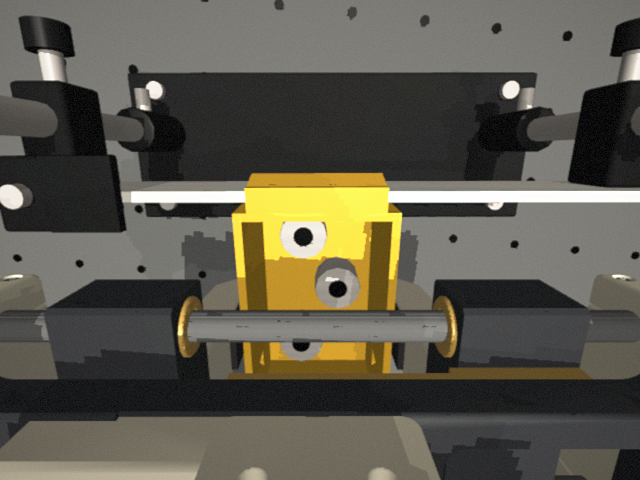

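View pics/s6.png

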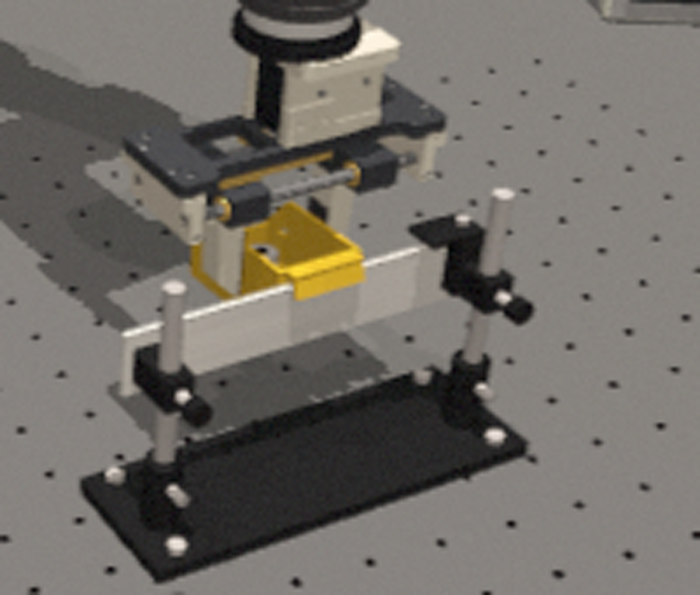

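The tongue now shows on the far side of the strip, so it is engaged. Continuing down in small steps.

```bash
python3 -m inch '0 0 -0.8 0 0.3;0 0 0 0 0.3;0 0 0 0 0.3'; python3 -m inch '0 0 -0.8 0 0.3;0 0 0 0 0.3;0 0 0 0 0.3'; python3 -m inch '0 0 -0.6 0 0.3;0 0 0 0 0.3;0 0 0 0 0.3'
```

```text
time: 13.02
tool_pos: [0.5077, 0.2083, 0.2859]
tool_rot: [1.531, 1.571, -1.515]
contact_force: [-0.3, -0.2, -2.5]
opening: 0.0597
time: 13.27
tool_pos: [0.5077, 0.2083, 0.2851]
tool_rot: [1.317, 1.571, -1.729]
contact_force: [-0.9, 0.4, -4.2]
opening: 0.0599
time: 13.52
tool_pos: [0.5077, 0.2083, 0.2845]
tool_rot: [1.42, 1.571, -1.626]
contact_force: [-0.8, 0.1, -2.5]
opening: 0.0597
```

```bash
python3 -m inch '0 0 -0.5 0 0.3;0 0 0 0 0.3;0 0 0 0 0.3'
```

```text
time: 13.77
tool_pos: [0.5077, 0.2082, 0.284]
tool_rot: [1.876, 1.571, -1.17]
contact_force: [-1.5, -0.5, -3.5]
opening: 0.0598
```

```bash
python3 -m inch '0 0 -0.5 0 0.3;0 0 0 0 0.3;0 0 0 0 0.3'
```

```text
time: 14.02
tool_pos: [0.5077, 0.2082, 0.2836]
tool_rot: [2.462, 1.571, -0.584]
contact_force: [-0.1, -0.2, -3.0]
opening: 0.0601
```

```bash
python3 -m inch '0 0 -0.5 0 0.3;0 0 0 0 0.3;0 0 0 0 0.3'
```

```text
time: 14.27
tool_pos: [0.5077, 0.2083, 0.2832]
tool_rot: [3.084, 1.57, 0.038]
contact_force: [-1.2, -0.6, -0.5]
opening: 0.0598
```

```bash
python3 -m inch '0 0 -0.5 0 0.3;0 0 0 0 0.3;0 0 0 0 0.3'
```

```text
time: 14.52
tool_pos: [0.5077, 0.2083, 0.2829]
tool_rot: [-3.092, 1.57, 0.145]
contact_force: [-2.6, -0.7, 3.7]
opening: 0.0598
```

Contact found at TCP z ≈ 0.2833 (strip edge about 0.140), and the load is now about 6 N. I'll ease it to about 3 N.

```bash
python3 -m inch '0 0 0.4 0 0.3;0 0 0 0 0.3;0 0 0 0 0.3;0 0 0 0 0.3'
python3 - <<'E'
from geo import *
for _ in range(4):
    cams.read_camera("top"); s=readout.observe();print(s["tool_pos"].round(4),s["contact_force"].round(2),s["torque"].round(2))
E
```

```text
time: 14.85
tool_pos: [0.5078, 0.2083, 0.283]
tool_rot: [3.015, 1.571, -0.031]
contact_force: [-0.6, -0.0, 0.8]
opening: 0.0598
[0.5077 0.2083 0.283 ] [-0.22 -0.7   1.06] [ 0.07  0.16 -0.07]
[0.5078 0.2083 0.283 ] [-1.1   1.01  1.66] [ 0.01  0.12 -0.08]
[0.5078 0.2083 0.283 ] [-0.79 -0.41  1.82] [ 0.07  0.15 -0.09]
[0.5078 0.2083 0.283 ] [-1.59  0.26  1.45] [ 0.07  0.17 -0.04]
```

```bash
python3 -m inch '-0.1 1 0 0 0.3;-0.2 2 0 0 0.3;-0.3 3 0 0 0.3;-0.3 3 0 0 0.3;-0.3 3 0 0 0.3;-0.3 3 0 0 0.3;-0.2 2 0 0 0.3;0 0 0 0 0.3'
python3 - <<'E'
from geo import *
for _ in range(3):
    cams.read_camera("top"); s=readout.observe();print(loc(FB,s["tool_pos"]).round(4),s["tool_pos"].round(4),s["contact_force"].round(2),s["torque"].round(2))
E
```

```text
time: 15.72
tool_pos: [0.5063, 0.2248, 0.2826]
tool_rot: [1.556, 1.569, -1.491]
contact_force: [2.4, -4.8, -1.1]
opening: 0.0595
[-0.0507  0.0287] [0.5063 0.2248 0.2826] [ 2.29 -4.08 -1.6 ] [-0.73 -0.11 -0.39]
[-0.0507  0.0287] [0.5063 0.2248 0.2826] [ 3.35 -5.16 -1.88] [-0.83 -0.16 -0.35]
[-0.0507  0.0287] [0.5063 0.2248 0.2826] [ 3.67 -5.39 -2.35] [-0.81 -0.22 -0.36]
```

A resistance of about 5 N along y, at the hook. I'll look before going on.

```bash
python3 look.py 7;  python3 - <<'E'
from sm import *
a=np.load("w7.npz")
print(strip_tool(a["I"],a["K"],a["W"],a["pos"],a["M"],list(range(175,235))+list(range(405,560)),198,.1395,14))
E
```

```text
[0.50627263 0.22478058 0.28261889] B frame [-0.05073905  0.02871483] jaw -0.0008871861586062652 [ 3.67065911 -5.39253743 -2.34564736]
row at 320 198.21648273256196 n 215 slope -0.00022568712259238383
[[ 0.14306339 -0.04997672 -0.05303058]
 [ 0.14312089  0.0012711  -0.05303884]
 [ 0.14321568  0.08575528 -0.05305246]]
```

View pics/w7.png

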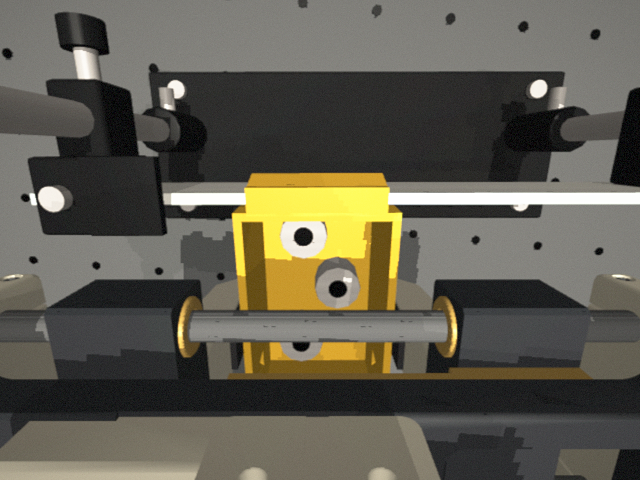

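View pics/s7.png

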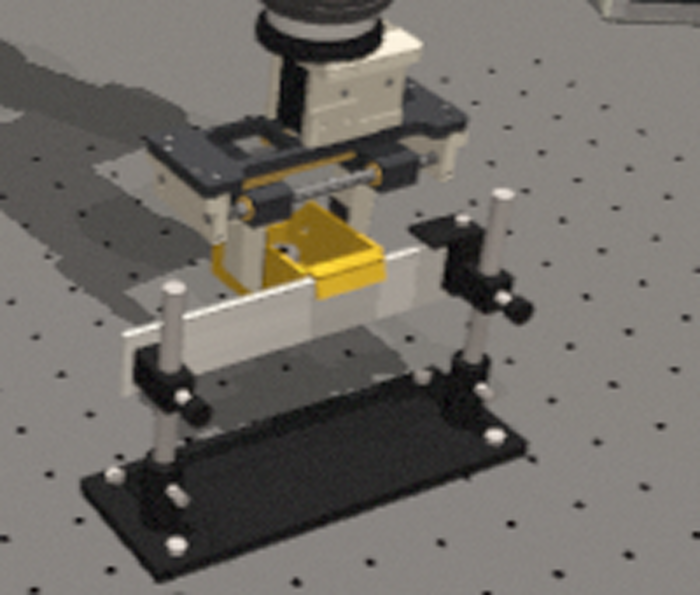

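The bin did move with the gripper, but Fx ≈ +4 N says the tongue's taper rubs the strip's back edge: the bin sits about 0.6 mm too far forward. I'll unload slightly and shift it +x.

```bash
python3 -m inch '0 0 0.5 0 0.3;0 0 0.3 0 0.3;0.4 0 0 0 0.3;0.3 0 0 0 0.3;0 0 0 0 0.3;0 0 0 0 0.3'
python3 - <<'E'
from geo import *
for _ in range(3):
    cams.read_camera("top"); s=readout.observe();print(loc(FB,s["tool_pos"]).round(4),s["tool_pos"].round(4),s["contact_force"].round(2),s["torque"].round(2))
E
```

```text
time: 16.47
tool_pos: [0.5063, 0.2255, 0.2835]
tool_rot: [-0.047, 1.57, -3.093]
contact_force: [-0.5, -1.3, -1.4]
opening: 0.0598
[-0.0506  0.0294] [0.5063 0.2254 0.2835] [-1.43  0.09 -2.02] [-0.03  0.37 -0.04]
[-0.0506  0.0294] [0.5063 0.2254 0.2835] [-2.63 -0.38 -2.73] [ 0.04  0.42 -0.01]
[-0.0506  0.0294] [0.5063 0.2254 0.2835] [-1.65 -0.29 -1.75] [0.07 0.43 0.  ]
```

The hanging nod means tongue and back wall touch the strip at the same time, so there's almost no play with a stiff grip. The tool-to-strip offset (52.5 mm) now matches rail A, so I'll soften the grip and let the bin settle on the strip in hand.

```bash
python3 -m inch '0 0 -0.3 0 0.3;0 0 0 0 0.3;0 0 0 0 0.3' 20; python3 -m inch '0 0 0 0 0.3;0 0 0 0 0.3;0 0 0 0 0.3;0 0 0 0 0.3' 8
python3 - <<'E'
from geo import *
for _ in range(3):
    cams.read_camera("top"); s=readout.observe();print(loc(FB,s["tool_pos"]).round(4),s["tool_pos"].round(4),s["contact_force"].round(2),s["torque"].round(2))
E
```

```text
time: 16.87
tool_pos: [0.5064, 0.2254, 0.2834]
tool_rot: [-0.126, 1.57, 3.112]
contact_force: [-3.6, 1.5, -1.0]
opening: 0.0602
time: 17.2
tool_pos: [0.5064, 0.2254, 0.2834]
tool_rot: [-0.15, 1.57, 3.087]
contact_force: [-4.6, 1.2, -0.7]
opening: 0.0594
[-0.0506  0.0293] [0.5064 0.2254 0.2834] [-5.04  1.29 -0.61] [0.32 0.91 0.02]
[-0.0506  0.0293] [0.5064 0.2254 0.2834] [-5.47  1.05 -0.51] [ 0.24  0.88 -0.  ]
[-0.0506  0.0293] [0.5064 0.2254 0.2834] [-4.56  0.85  0.16] [ 0.21  0.92 -0.02]
```

```bash
python3 -m inch '-0.4 0 0 0 0.3;0 0 0 0 0.3;0 0 0 0 0.3;0 0 0 0 0.3'
python3 - <<'E'
from geo import *
for _ in range(3):
    cams.read_camera("top"); s=readout.observe();print(loc(FB,s["tool_pos"]).round(4),s["tool_pos"].round(4),s["contact_force"].round(2),s["torque"].round(2))
E
```

```text
time: 17.68
tool_pos: [0.5062, 0.2253, 0.2834]
tool_rot: [-0.578, 1.571, 2.66]
contact_force: [-3.8, 1.8, -2.0]
opening: 0.0602
[-0.0507  0.0293] [0.5063 0.2254 0.2834] [-4.74  1.33 -1.78] [0.28 0.67 0.07]
[-0.0507  0.0292] [0.5063 0.2253 0.2834] [-3.45  1.08 -2.38] [0.29 0.72 0.  ]
[-0.0507  0.0292] [0.5063 0.2253 0.2834] [-3.87  2.38 -2.  ] [0.42 0.66 0.01]
```

```bash
python3 -m inch '-0.4 0 0 0 0.3;0 0 0 0 0.3;0 0 0 0 0.3;0 0 0 0 0.3';python3 -m inch '-0.4 0 0 0 0.3;0 0 0 0 0.3;0 0 0 0 0.3;0 0 0 0 0.3'
python3 - <<'E'
from geo import *
for _ in range(3):
    cams.read_camera("top"); s=readout.observe();print(loc(FB,s["tool_pos"]).round(4),s["tool_pos"].round(4),s["contact_force"].round(2),s["torque"].round(2))
E
```

```text
time: 18.17
tool_pos: [0.5061, 0.2251, 0.2835]
tool_rot: [2.813, 1.57, -0.233]
contact_force: [-1.5, 0.5, -3.1]
opening: 0.0599
time: 18.5
tool_pos: [0.5058, 0.2251, 0.2837]
tool_rot: [3.01, 1.57, -0.036]
contact_force: [1.4, -0.8, -3.2]
opening: 0.0601
[-0.0511  0.0291] [0.5058 0.2252 0.2837] [ 0.85 -0.47 -2.18] [ 0.01 -0.18 -0.1 ]
[-0.0511  0.0291] [0.5058 0.2252 0.2837] [ 1.64 -1.14 -2.94] [-0.02 -0.23 -0.1 ]
[-0.0512  0.0291] [0.5058 0.2252 0.2837] [ 1.75  0.12 -1.82] [-0.04 -0.2  -0.11]
```

```bash
python3 -m inch '0.2 0 -0.4 0 0.3;0 0 0 0 0.3;0 0 0 0 0.3;0 0 0 0 0.3'
python3 - <<'E'
from geo import *
for _ in range(3):
    cams.read_camera("top"); s=readout.observe();print(loc(FB,s["tool_pos"]).round(4),s["tool_pos"].round(4),s["contact_force"].round(2),s["torque"].round(2))
E
```

```text
time: 18.98
tool_pos: [0.5059, 0.2252, 0.2833]
tool_rot: [3.106, 1.57, 0.06]
contact_force: [2.4, -0.8, -1.2]
opening: 0.06
[-0.051   0.0292] [0.5059 0.2253 0.2833] [ 3.13 -0.78 -0.29] [-0.05 -0.38 -0.07]
[-0.0511  0.0292] [0.5059 0.2253 0.2833] [ 1.93 -1.55 -0.79] [-0.1  -0.39 -0.08]
[-0.0511  0.0292] [0.5059 0.2253 0.2833] [ 2.73 -0.58  0.96] [-0.09 -0.42 -0.08]
```

```bash
python3 -m inch '0.2 0 0 0 0.3;0.1 0 0 0 0.3;-0.1 1 0 0 0.3;-0.1 1.5 0 0 0.3;-0.2 2 0 0 0.3;-0.2 2 0 0 0.3;-0.1 1.5 0 0 0.3;0 0 0 0 0.3'
python3 - <<'E'
from geo import *
for _ in range(2):
    cams.read_camera("top"); s=readout.observe();print(loc(FB,s["tool_pos"]).round(4),s["tool_pos"].round(4),s["contact_force"].round(2),s["torque"].round(2))
E
```

```text
time: 19.8
tool_pos: [0.5053, 0.2336, 0.2829]
tool_rot: [-2.641, 1.571, 0.596]
contact_force: [3.5, -0.3, -1.7]
opening: 0.06
[-0.0509  0.0376] [0.5053 0.2336 0.283 ] [ 2.72 -0.11 -1.52] [-0.11 -0.44 -0.09]
[-0.0509  0.0375] [0.5053 0.2336 0.283 ] [ 3.23 -0.42 -1.87] [ 0.02 -0.51 -0.03]
```

Sliding freely now (Fy ≈ 0). Continuing.

```bash
python3 -m inch '0.2 0 -0.1 0 0.3;0 1.5 0 0 0.3;-0.2 2 0 0 0.3;-0.2 2 0 0 0.3;-0.2 2 0 0 0.3;-0.2 2 0 0 0.3;-0.1 1.5 0 0 0.3;0 0 0 0 0.3'; python3 look.py 8
```

```text
time: 20.57
tool_pos: [0.5044, 0.2446, 0.2828]
tool_rot: [0.018, 1.57, -3.027]
contact_force: [1.9, -1.5, -2.5]
opening: 0.0599
[0.50440413 0.24457175 0.28279822] B frame [-0.05070127  0.04859397] jaw -0.0001222021557375358 [ 1.92776765 -1.49464284 -2.46654177]
```

View pics/w8.png

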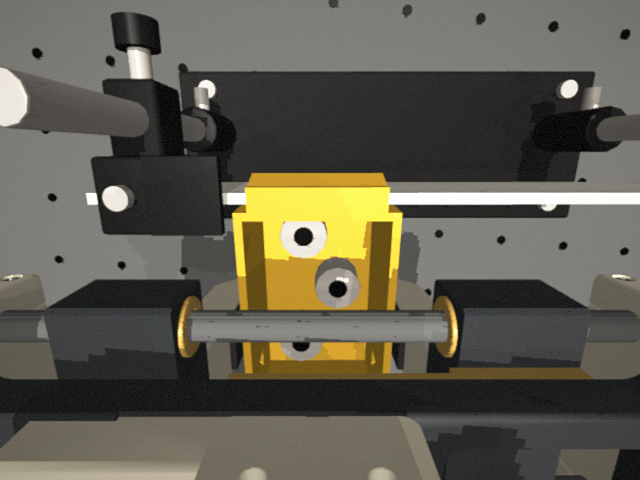

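View pics/s8.png

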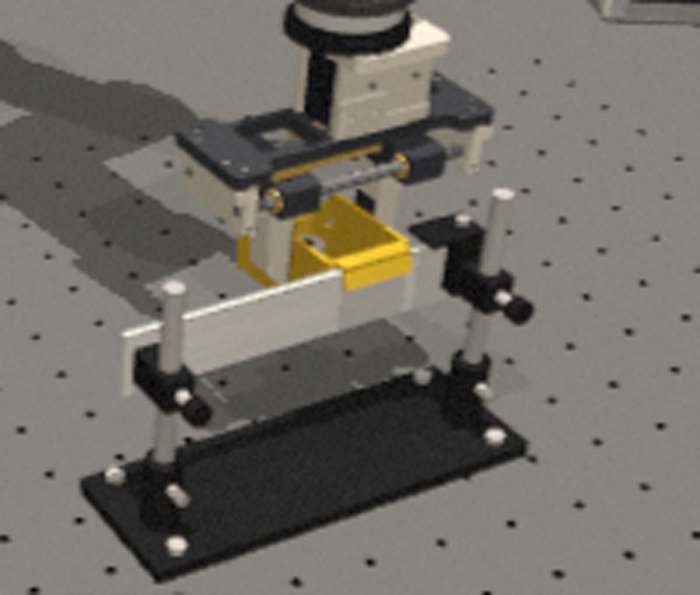

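```bash
python3 -m inch '0 0 -0.2 0 0.3;-0.1 1 0 0 0.3;-0.1 1.5 0 0 0.3;-0.2 1.5 0 0 0.3;-0.1 1.5 0 0 0.3;-0.2 1.5 0 0 0.3;-0.1 1 0 0 0.3;0 0 0 0 0.3'; python3 -m inch '0 0 0 0 0.3;-0.1 1.5 0 0 0.3;-0.2 1.5 0 0 0.3;-0.1 1.5 0 0 0.3;-0.2 1.5 0 0 0.3;-0.1 1 0 0 0.3;0 0 0 0 0.3'; python3 look.py 9
```

```text
time: 21.33
tool_pos: [0.5037, 0.2524, 0.2827]
tool_rot: [0.28, 1.57, -2.766]
contact_force: [0.3, -3.9, -0.7]
opening: 0.0596
time: 21.92
tool_pos: [0.5029, 0.2596, 0.2827]
tool_rot: [-0.583, 1.571, 2.654]
contact_force: [-0.4, -3.5, -2.3]
opening: 0.0599
[0.5029471  0.25957893 0.2826774 ] B frame [-0.05071263  0.06367172] jaw -0.00014820288877991084 [-0.35662243 -3.53299758 -2.27567999]
```

View pics/w9.png

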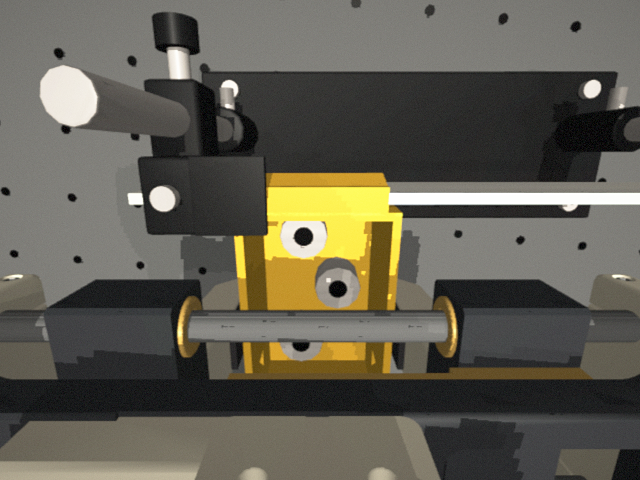

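View pics/s9.png

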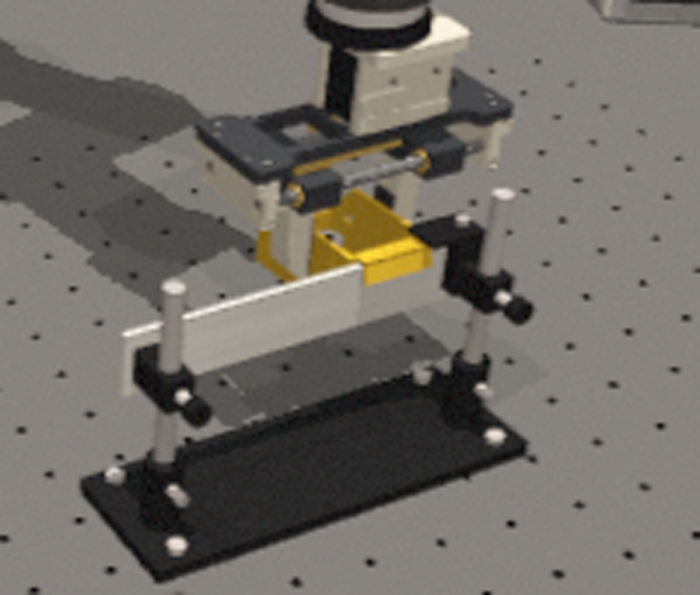

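The hook's roof is sliding under the cap (cap edge at column 266, bin rim from 237 to 400). About 8 mm remain, so I'll feel for the stop slowly.

```bash
python3 -m inch '-0.1 1 0 0 0.3;-0.1 1 0 0 0.3;-0.1 1 0 0 0.3;-0.1 1 0 0 0.3;-0.1 1 0 0 0.3;0 0 0 0 0.3;0 0 0 0 0.3'; python3 -m inch '-0.1 0.7 0 0 0.3;-0.1 0.7 0 0 0.3;0 0 0 0 0.3;0 0 0 0 0.3'
```

```text
time: 22.6
tool_pos: [0.5025, 0.2644, 0.2827]
tool_rot: [-0.449, 1.571, 2.788]
contact_force: [0.1, -2.1, -1.7]
opening: 0.06
time: 22.93
tool_pos: [0.5023, 0.2657, 0.2827]
tool_rot: [-0.157, 1.571, 3.08]
contact_force: [-0.6, -3.4, -1.5]
opening: 0.0598
```

```bash
python3 -m inch '-0.05 0.6 0 0 0.3;0 0 0 0 0.3;0 0 0 0 0.3'
```

```text
time: 23.18
tool_pos: [0.5023, 0.2663, 0.2827]
tool_rot: [0.431, 1.571, -2.615]
contact_force: [-1.3, -3.1, -2.3]
opening: 0.0599
```

```bash
python3 -m inch '-0.05 0.5 0 0 0.3;0 0 0 0 0.3;0 0 0 0 0.3'
```

```text
time: 23.43
tool_pos: [0.5023, 0.2668, 0.2827]
tool_rot: [0.694, 1.571, -2.352]
contact_force: [-2.1, -4.1, -1.8]
opening: 0.0602
```

```bash
python3 -m inch '-0.05 0.5 0 0 0.3;0 0 0 0 0.3;0 0 0 0 0.3'
```

```text
time: 23.68
tool_pos: [0.5022, 0.2673, 0.2827]
tool_rot: [0.801, 1.571, -2.245]
contact_force: [-0.8, -2.6, -2.0]
opening: 0.0598
```

```bash
python3 -m inch '-0.05 0.5 0 0 0.3;0 0 0 0 0.3;0 0 0 0 0.3'
```

```text
time: 23.93
tool_pos: [0.5022, 0.2678, 0.2827]
tool_rot: [0.895, 1.571, -2.151]
contact_force: [-1.7, -3.8, -2.4]
opening: 0.0598
```

```bash
python3 -m inch '-0.05 0.5 0 0 0.3;0 0 0 0 0.3;0 0 0 0 0.3'
```

```text
time: 24.18
tool_pos: [0.5021, 0.2683, 0.2827]
tool_rot: [0.899, 1.571, -2.147]
contact_force: [-1.2, -3.9, -2.0]
opening: 0.0598
```

```bash
python3 -m inch '-0.05 0.5 0 0 0.3;0 0 0 0 0.3;0 0 0 0 0.3'; python3 look.py 10
```

```text
time: 24.43
tool_pos: [0.502, 0.2688, 0.2827]
tool_rot: [0.845, 1.571, -2.201]
contact_force: [-1.5, -3.9, -1.0]
opening: 0.06
[0.50204627 0.26880102 0.28272695] B frame [-0.05072505  0.07293769] jaw -0.0003879316792701898 [-1.54099712 -3.89243268 -0.96923908]
```

View pics/w10.png

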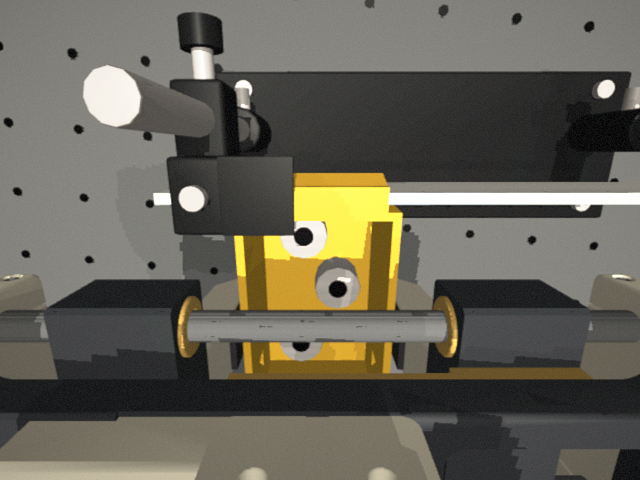

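View pics/s10.png

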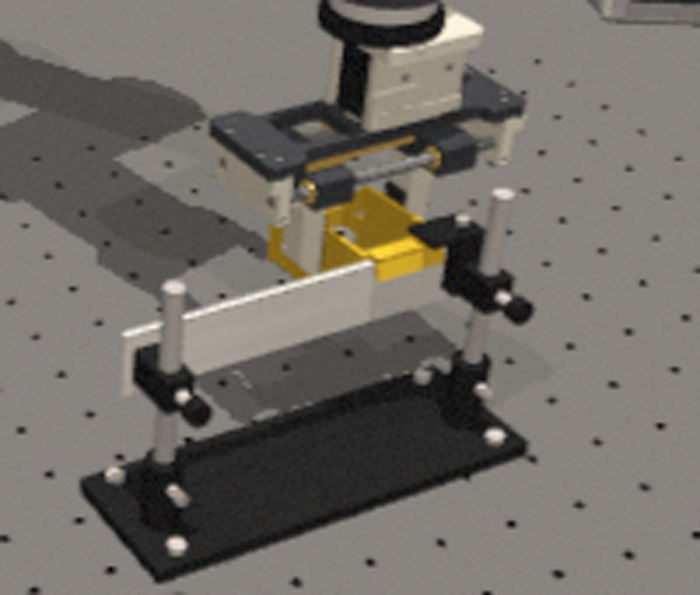

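Cap edge at column 293.5 against the roof's centre at 318 puts the bin at y ≈ 0.071, so about 1 mm to go.

```bash
python3 -m inch '-0.05 0.5 0 0 0.3;0 0 0 0 0.3;0 0 0 0 0.3'
```

```text
time: 24.78
tool_pos: [0.502, 0.2693, 0.2827]
tool_rot: [0.803, 1.571, -2.243]
contact_force: [-0.8, -3.2, -2.4]
opening: 0.06
```

```bash
python3 -m inch '-0.05 0.5 0 0 0.3;0 0 0 0 0.3;0 0 0 0 0.3'
```

```text
time: 25.03
tool_pos: [0.502, 0.2698, 0.2827]
tool_rot: [0.76, 1.571, -2.286]
contact_force: [-1.2, -3.5, -1.6]
opening: 0.0598
```

```bash
python3 -m inch '-0.05 0.5 0 0 0.3;0 0 0 0 0.3;0 0 0 0 0.3'
```

```text
time: 25.28
tool_pos: [0.502, 0.2699, 0.2827]
tool_rot: [1.293, 1.57, -1.753]
contact_force: [-2.1, -6.7, -2.7]
opening: 0.0604
```

The stop is reached: motion stalled and Fy went from -3.5 to -6.7. I'll relieve it slightly, soften the grip, then open.

```bash
python3 -m inch '0 -0.3 0 0 0.3;0 0 0 0 0.3;0 0 0 0 0.3' 8; python3 -m inch '0 0 0 0 0.3;0 0 0 0 0.3;0 0 0 0 0.3' 3; python3 -m inch '0 0 0 0 0.66;0 0 0 0 0.68;0 0 0 0 0.7;0 0 0 0 0.72;0 0 0 0 0.74;0 0 0 0 0.74;0 0 0 0 0.74;0 0 0 0 0.74';python3 look.py 11
```

```text
time: 25.53
tool_pos: [0.5019, 0.2699, 0.2827]
tool_rot: [1.469, 1.571, -1.577]
contact_force: [-1.0, -4.9, -2.0]
opening: 0.0602
time: 25.78
tool_pos: [0.5019, 0.2699, 0.2828]
tool_rot: [1.432, 1.571, -1.614]
contact_force: [-0.9, -5.5, -1.3]
opening: 0.0599
time: 26.45
tool_pos: [0.5019, 0.2701, 0.2828]
tool_rot: [-2.748, 1.571, 0.489]
contact_force: [-0.2, -1.0, -0.8]
opening: 0.068
[0.50194728 0.27005169 0.28280436] B frame [-0.05070366  0.07419209] jaw -0.0003675363263860726 [-0.20189259 -0.95543735 -0.84603586]
```

View pics/w11.png

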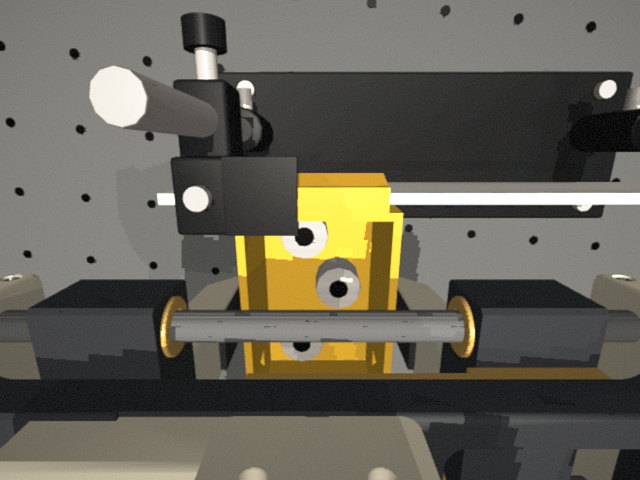

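View pics/s11.png

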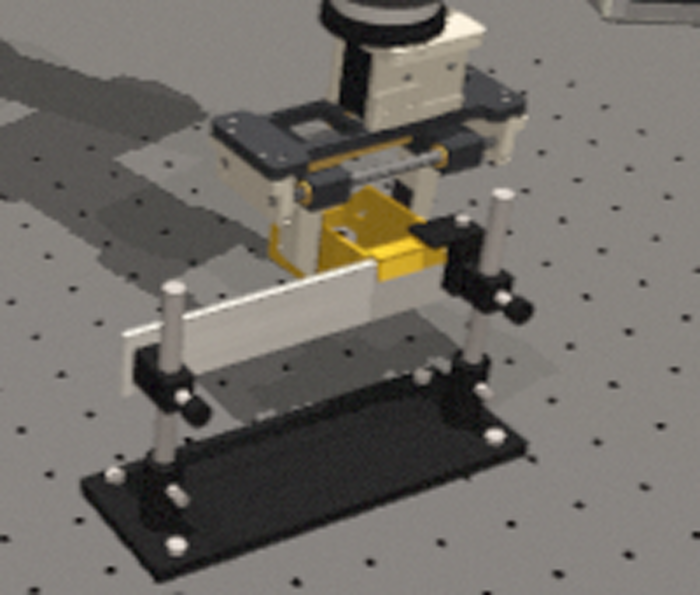

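Released and hanging. Withdrawing straight up, then a final check.

```bash
python3 -m inch '0 0 0 0 0.8;0 0 0 0 0.84;0 0 0 0 0.84;0 0 2 0 0.84;0 0 5 0 0.84;0 0 10 0 0.84;0 0 15 0 0.84;0 0 15 0 0.84'; python3 -m inch '0 0 15 0 0.84;0 0 15 0 0.84;-5 0 15 0 0.84;-10 0 10 0 0.84;-20 0 5 0 0.84;-20 0 0 0 0.84;-10 0 0 0 0.84;0 0 0 0 0.84'; python3 look.py 12
python3 - <<'E'
from h import *
I,K,W=cam("top");cv2.imwrite("pics/t12.png",I[:,:,::-1]);np.savez("t12.npz",I=I,K=K,W=W)
E
```

```text
time: 27.22
tool_pos: [0.5019, 0.27, 0.331]
tool_rot: [1.269, 1.571, -1.777]
contact_force: [0.3, -0.2, -0.2]
opening: 0.077
time: 27.88
tool_pos: [0.4349, 0.27, 0.3904]
tool_rot: [-0.092, 1.57, -3.137]
contact_force: [0.6, 0.6, -0.3]
opening: 0.0768
[0.43492953 0.27004872 0.39040987] B frame [-0.11741291  0.08061511] jaw 0.0008575530706313034 [ 0.620253    0.55033689 -0.31204385]
```

View pics/w12.png

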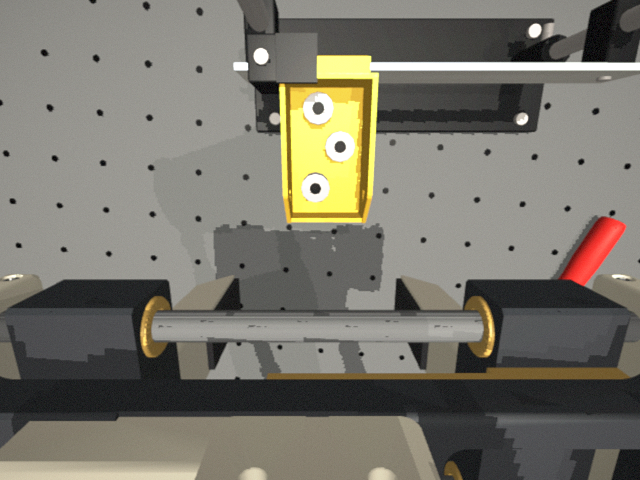

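View pics/s12.png

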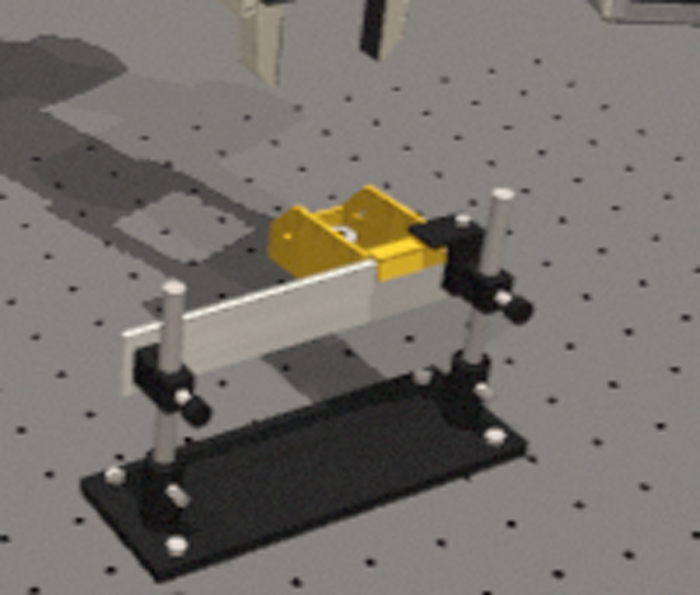

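View pics/t12.png

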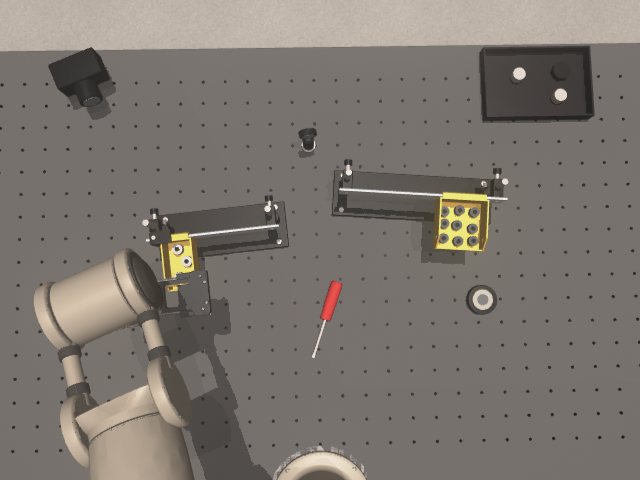

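All three spacers are in the bin, it hangs under the cap, and the bystanders look unmoved. One numeric check of y, then hand in.

Run:
```python
from geo import *
a=np.load("w12.npz");g=a["I"].astype(int)
print("row66 yellow end",[tuple(g[62,u]) for u in range(366,374)])
f=lambda u,v,z:loc(FB,ray(a["K"],a["W"],(u,v),z)).round(4)
print("roof -y edge",f(370.5,64,.1435),"rim -y",f(377.5,80,.1435),"rim +y",f(279.5,85,.1435))
for z in(.1475,.1495): print("cap edge (.079)",f(317.3,55,z))
print("strip -y..",f(620,68,.1395))
t0,t1=np.load("top.npz")["I"],np.load("t12.npz")["I"]
d=np.abs(t0.astype(int)-t1).max(2)
for n,(u0,u1,v0,v1) in dict(wide=(428,495,185,258),lens=(292,322,120,158),driver=(305,348,275,362),sensor=(462,502,280,320)).items(): print(n,(d[v0:v1,u0:u1]>40).mean().round(3))
```

```text
row66 yellow end [(np.int64(255), np.int64(255), np.int64(144)), (np.int64(255), np.int64(255), np.int64(142)), (np.int64(255), np.int64(255), np.int64(146)), (np.int64(255), np.int64(255), np.int64(147)), (np.int64(255), np.int64(255), np.int64(189)), (np.int64(225), np.int64(230), np.int64(228)), (np.int64(215), np.int64(223), np.int64(228)), (np.int64(219), np.int64(227), np.int64(230))]
roof -y edge [0.0015 0.0488] rim -y [-0.0073  0.0442] rim +y [-0.0101  0.1033]
cap edge (.079) [0.0053 0.0804]
cap edge (.079) [0.0048 0.0804]
strip -y.. [ 0.0002 -0.1034]
wide 0.0
lens 0.0
driver 0.0
sensor 0.0
```

Corrected by the cap edge (reads 0.0804, true 0.079), the bin is at y ≈ 0.0724 against 0.072 for home.

```bash
python3 -c "
from cell import workorder;print(workorder.hand_in())"
```

```text
the job is handed in; nothing more can be done
None
```

I moved the narrow bin from the first rail to the second, slid it under the keeper's cap until it met the stop, released it, and handed the job in at about 28 s of the 72 s allowed. The hand-in gave no verdict.

**Move:** I gripped it at the middle, lifted it clear and carried it level without setting it down. I hooked it on at y ≈ +12 mm and found the second rail's strip edge by touch, at about 140 mm.

**Home position:** the last wrist picture puts the bin at y ≈ 72.4 mm, after correcting for the keeper's cap edge; the target is 72 mm. The uncorrected reading was about 74 mm, still inside 69–75 mm. The stop was confirmed by a stall, where the side force went from about 3.5 to 6.7 N.

**Final checks:** the bin hangs under the cap with all three spacers in it, and the gripper is clear with no load on it. The areas around the wide bin, lens mount, driver and sensor head are unchanged in the top view.

**What went less smoothly:**
- The first touch on the strip reached about 6.5 N, slightly above the 3–6 N advised, and I eased it to about 4 N.
- Early in the slide the hook rubbed the strip with about 5 N of resistance. I eased the grip from 40 to 8 N and shifted the bin by tenths of a millimetre, after which it slid under about 4 N.
- During the last part of the slide the rail carried only about 1 N of the bin's weight, by the wrist force.

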